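# Set up the tube reader: rack to the read station, dial set and locked

### The arm

A 6-joint arm with a two-finger parallel gripper is mounted at the origin on the work surface. World frame = base frame: x ahead of the robot, y to its left, z up, the work surface at z = 0. Lengths are in mm, angles in rad, forces in N, time in s.
With the tool pointing down it reaches from about 375 to 750 mm from the base axis. Payload 9 kg.
Tool frame: the origin (TCP) lies at the very end of the fingers, on their centre line; the grasp point (between the pads) lies arm.grasp_offset behind it (arm.grasp_offset is the distance from the TCP to the grasp point, in mm); z points along the fingers, y is the direction in which the jaws open and shut (so a half turn about z gives the same grasp; the last joint's range is limited). The gripper opens to 85 mm and grips with 20 to 120 N. Pads are 22 mm wide; open, the fingers measure 114 mm over their backs; the gripper's body (76 mm by 85 mm) begins 54 mm behind the grasp point. The pads swing forward as they close: fully open they stand 13 mm farther back than shut.
Start: joints at [1.125, 0.104, 0.097, 1.564, 0, 1.353], TCP at [135.504, 584.533, 201.431] pointing down, gripper open.
Joint ranges: [-2.99, 2.99], [-0.84, 1.86], [-1.1, 1.16], [-1.84, 2.11], [-1.51, 1.56], [-3.14, 3.14]. Speed limits (rad/s): [2.22, 2.22, 2.57, 3.14, 3.14, 3.14].

### API

Orientations are given as a unit quaternion [x, y, z, w].
In Python, from plant import monitor, eyes, arm gives the robot as it stands.
- The arm moves only by the shell command python3 -m crank 'ROWS' [FORCE]. ROWS is JSON, a list of rows, each an object of numbers: "tx", "ty", "tz": the shift along the tool's x, y, z in m; "ax", "ay", "az": the turn, a rotation vector about the tool's x, y, z in degrees; "gripper": the opening, from 0 (shut) to 1 (fully open). In form: [{"tx": .., "ty": .., "tz": .., "ax": .., "ay": .., "az": .., "gripper": ..}, ...]. A call has 1 to 5 rows; each row shifts and turns the commanded pose from where the row before left it, along the tool's axes as they then stand; what a row does not reach is not made up. A row lasts 1/10 s, in which the tool goes at most 50 mm and 8.59 degrees, less where a joint would pass 70% of its speed; a pose out of reach is approached as far as the arm can. A call with a gripper value outside its range is refused whole. The fingers move at their own pace and stop on an object; FORCE is the grip in N (left out, the last holds). Time passes only in rows, so rows that do not move let the fingers close. It gives the time, the measured TCP pose, the force and the opening at its end, in the units of the state.
- monitor.read_state(): the state, without advancing time (a new reading comes with each control period).
- eyes.get_image(name): name is "scene" or "top" or "wrist"; returns (picture, depth): 400x640x3 uint8, blue, green, red; 400x640 float32, mm along the optical axis (not along the pixel's ray), 0 where there is no reading.
- eyes.calibration(name): a dict with "fx", "fy", "cx", "cy" (pixels), "world_to_cam" (4x4, takes a point from world to camera coordinates). Camera axes: x right, y up, looking along -z (the intrinsics and any distortion apply to the point x, -y, -z); pixel columns grow to the right and rows downward; lengths in mm; the calibration is good to about 2 mm. The wrist camera is an equidistant fisheye: a pixel r from the principal point sees the ray r / f radians off the axis. A picture is of the moment at which its call begins: read the wrist's pose just before it. calibration takes no time and is no camera call; for the wrist camera it gives the pose at the moment of the call.
- arm.sign_off(): hands the job in, once; it reports no verdict.
The state is a dict: "t": time; "q": joint angles; "dq": joint speeds; "effort": joint torques, N m; "eef_pos": TCP position; "eef_rot": TCP orientation; "contact_force": force on the tool from outside, world axes, zero at the start; "ft_torque": the same for the moment, N m; "grip_width": finger opening in mm.
Only numpy, scipy, OpenCV 4.12 (cv2) and the standard library are available. Lean on these libraries where they do the work, as an engineer would, in place of code of your own. Each camera call takes 0.05 s, during which the arm holds its last target. There are 200 camera calls.

### The job

Get the tube reader ready: first slide the tube rack along its rail until its red pointer lines up with the blue read mark beside the dial head, then turn the black knob until its white line points at the red marker, and only then swing the lock ring's orange lever clockwise all the way to its stop. When you let go, the rack must still be at the read mark and the knob at the marker. Leave the red marker and the things standing around as they are.

Things in the scene. Friction and masses are not known exactly. Their poses are not given: they have to be found in the camera images.
- reader: The tube reader, fixed to the bench: white base plate 210 (x) by 475 (y) by 12 mm. Origin on the bench; z up, its front (-x) faces the robot, y to the left. The rail runs along its y on the right half (x = -50 mm): grey load mark at y = -125 mm, blue read mark at y = -5 mm. The grey dial pod stands on the left half, from y = 60 to 205 mm, up to 150 mm high without the knob.
- carrier (a joint): Travel (m) of the rack carrier along reader +y: 0 at the load mark, 0.120 at the read mark, stop beyond at 0.135. Stays where left; slides at about 2 N. An aluminium plate 70 by 175 by 10 mm with a white rack 60 by 90 mm of ten capped tubes (tops 92 mm above the bench) and an upright black post 110 mm to the right (reader -y) of the rack's middle, to hold or push it by.
- carrier_post (a point): Grip point on the carrier's upright black round post, diameter 16 mm; on its axis, 65 mm above the bench. The post stands from 30 to 85 mm above the bench, 57 mm clear of the rack. The post's axis is vertical.
- rack_mark (a point): Tip of the small red pointer on the back (+x) edge of the carrier, at the rack's middle (a like pointer is on the front edge), 25 mm above the bench.
- read_mark (a point): The near end of the blue read mark just behind the rail (reader x = -8, y = -5 mm), 25 mm above the bench; blue stripes run on along x over the base plate, behind and in front of the rail; the rack pointer's tip (rack_mark) comes exactly to this point at the read station.
- dial_axis (a point): Centre of the white dial face (150 by 150 mm), at x 0, y 135, z 110 mm in the reader's frame. The face slopes 30 degrees, looking up and to the reader's left (+y), away from the rack. This point's z axis is the dial's turning axis, out of the face; its x axis points up the slope (towards the rack), its y axis along reader +x. Lock ring, knob and marker all turn about this axis.
- knob (a joint): Angle (rad) of the knob, growing clockwise as seen looking at the face; range 0 to 2.6. At 0 its white line points 75 degrees counter-clockwise of up-slope. It stays where it is left (friction about 0.06 N m). When it equals joint marker the line points at the marker.
- knob_grip (a point): Grip point of the black knob, on the dial axis 60 mm out from the face. The grip is a bar 42 mm long, 16 mm thick, from 42 to 72 mm out, with a white line on the pointing half; under it a stem of radius 13 mm and a disc of radius 34 mm (13 to 19 mm out) with the white line too. x axis: along the bar, the way the line points; y: across the bar; z: out of the face.
- knob_pointer (a point): Point in line with the knob's white line, 50 mm from the dial axis and 8 mm out from the face; it turns with the knob and meets marker_tip when the knob is set.
- marker (a joint): Angle (rad) of the red setting marker on the edge of the dial, same zero and direction as the knob's angle; different each time. It is stiff and must be left alone.
- marker_tip (a point): Inner end of the red marker tab, 50 mm from the dial axis and 8 mm out from the face. The tab is about 19 by 8 by 12 mm and is always on the upper half of the dial; its top is 13 mm out from the face.
- ring (a joint): Angle (rad) of the brass lock ring, growing clockwise (tightening) as seen looking at the face: 0 loose, 1.9 hard against its stop. At 0 its lever points 125 degrees clockwise from up-slope, at 1.9 234 degrees; it swings through the lower half. Friction about 0.2 N m (3.5 N at the post); stays where left.
- ring_post (a point): Grip point of the orange round post on the lock ring's lever: diameter 14 mm, parallel to the dial axis and 60 mm from it, from 5 to 40 mm out from the face; the point is 30 mm out. The lever is flat, 12 mm wide, 2 to 8 mm out; the brass ring has radius 38 mm, 2 to 11 mm out. The knob's disc is 26 mm from the post's axis, its bar at least 37 mm.
- wipes: Bystander: green box of wipes, 75 by 125 by 80 mm tall, origin under its middle, standing behind the dial pod.
- reagent: Bystander: white bottle with red cap and orange label, diameter 66, 150 mm tall, origin under its middle, standing behind the rail.
- jar: Bystander: small amber jar with a blue cap, diameter 44, 50 mm tall, origin under its middle, standing in front of the rail.

How it is judged:
By the outcome, as a careful person would: the job done as asked, in the order asked, and still so for the second after the job is handed in, with the robot touching nothing.
It also fails if it takes over 59 s, if anything falls off the work surface, if the arm or the gripper's body presses on something with over 40 N, if the wrist force passes 120 N, or if a joint passes its speed limit or range.

## Working session

There is one attempt and no reset: what is moved stays moved. The work goes in short steps, Python scripts to look and compute and a shell command to move; the robot and the scene stay as the last step left them, time stands still between calls to the robot, and variables do not carry over. Pictures are saved under pics/ and viewed, about 8 in all and at most 12, crops included, and the job is handed in when it is done.

```bash
ls; mkdir -p pics
python3 - <<'E'
from plant import monitor, eyes, arm
import cv2,numpy as np
print(monitor.read_state(), arm.grasp_offset)
for n in("scene","top"):
    im,d=eyes.get_image(n); cv2.imwrite(f"pics/{n}0.png",im); np.savez(f"pics/{n}0.npz",im=im,d=d); c=eyes.calibration(n); print(n,c)
    np.savez(f"pics/{n}_cal.npz",**{k:np.array(v) for k,v in c.items()})
E
```

```text
pics
{'t': 0.0, 'q': array([ 1.12529973e+00,  1.04662365e-01,  9.64437427e-02,  1.56391681e+00,
       -3.35790143e-05,  1.35313029e+00]), 'dq': array([-0.00045877, -0.00186623, -0.00054052, -0.00012396, -0.00075781,
       -0.0009329 ]), 'effort': array([-3.33452823e-03, -5.56933057e+01,  5.03645432e+01,  1.71713886e-02,
       -4.24928330e-04,  5.98015717e-06]), 'eef_pos': array([135.32913563, 584.1398196 , 200.62994166]), 'eef_rot': array([ 1.13669028e-01,  9.93518446e-01, -6.38548580e-04, -2.02090861e-04]), 'contact_force': array([ 0.0511143 ,  0.07620639, -0.65766586]), 'ft_torque': array([ 0.02469326, -0.0086998 ,  0.02590573]), 'grip_width': 85.35010544266788} 18.700000000000003
scene {'fx': 520.3088546925028, 'fy': 520.3088546925028, 'cx': 331.4373885806869, 'cy': 197.65680330657653, 'world_to_cam': array([[-1.58798382e-01,  9.87297619e-01,  5.14645646e-03,
         9.36385935e+01],
       [-7.92282026e-01, -1.30538686e-01,  5.96027552e-01,
         3.77306090e+02],
       [ 5.89128395e-01,  9.05707662e-02,  8.02947490e-01,
        -1.62716670e+03],
       [ 0.00000000e+00,  0.00000000e+00,  0.00000000e+00,
         1.00000000e+00]])}
top {'fx': 391.4631411282683, 'fy': 391.4631411282683, 'cx': 317.7094465285277, 'cy': 206.29988488776783, 'world_to_cam': array([[ 1.53415869e-02, -9.99777463e-01,  1.44796526e-02,
        -1.23011206e+01],
       [ 9.92957760e-01,  1.69350883e-02,  1.17252251e-01,
        -5.98771877e+02],
       [-1.17471372e-01,  1.25788478e-02,  9.92996601e-01,
        -7.42115375e+02],
       [ 0.00000000e+00,  0.00000000e+00,  0.00000000e+00,
         1.00000000e+00]])}
```

View pics/scene0.png

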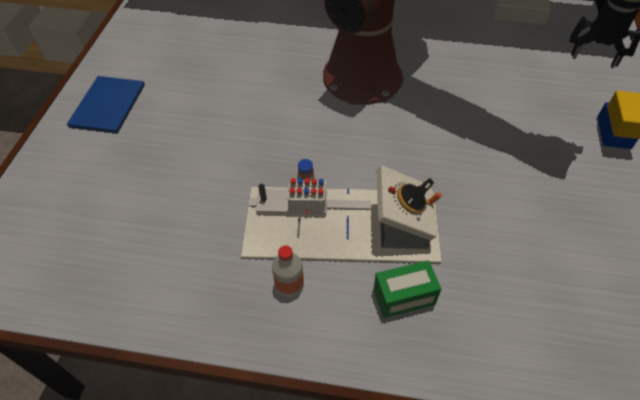

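View pics/top0.png

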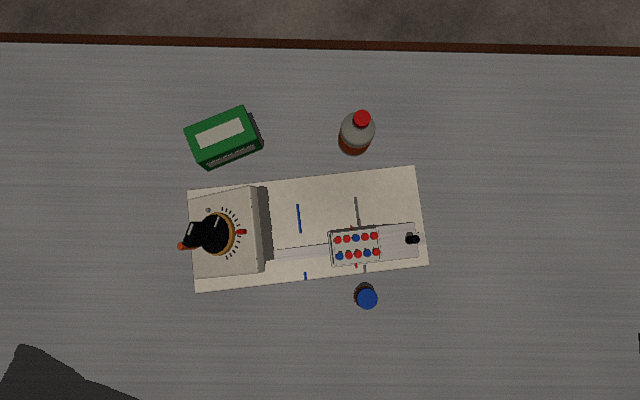

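```bash
cat > h.py <<'E'
import numpy as np,cv2
from scipy.spatial.transform import Rotation as R
def load(n):
    z=np.load(f"pics/{n}0.npz");c=np.load(f"pics/{n}_cal.npz");return z['im'],z['d'],{k:c[k] for k in c.files}
def rays(c,uv):
    uv=np.atleast_2d(np.float64(uv));M=np.linalg.inv(c['world_to_cam'])
    d=np.c_[(uv[:,0]-c['cx'])/c['fx'],-(uv[:,1]-c['cy'])/c['fy'],-np.ones(len(uv))]
    return M[:3,3],d@M[:3,:3].T
def onplane(c,uv,z=None,n=(0,0,1),p0=None):
    o,d=rays(c,uv);n=np.array(n,float);p0=np.array([0,0,z]) if p0 is None else np.array(p0)
    return o+d*(((p0-o)@n)/(d@n))[:,None]
def proj(c,P):
    P=np.atleast_2d(P);q=P@c['world_to_cam'][:3,:3].T+c['world_to_cam'][:3,3]
    return np.c_[c['cx']+c['fx']*q[:,0]/-q[:,2],c['cy']-c['fy']*q[:,1]/-q[:,2]]
def cloud(c,d):
    v,u=np.mgrid[:d.shape[0],:d.shape[1]];o,r=rays(c,np.c_[u.ravel(),v.ravel()])
    return (o+r*d.reshape(-1,1)).reshape(*d.shape,3)
def blobs(m,mn=4):
    n,l,s,ce=cv2.connectedComponentsWithStats(m.astype(np.uint8));return [(s[i],ce[i],l==i) for i in range(1,n) if s[i,4]>=mn]
E
python3 - <<'E'
from h import *
for n in("top","scene"):
    im,d,c=load(n);P=cloud(c,d);h=cv2.cvtColor(im,cv2.COLOR_BGR2HSV)
    X=P.reshape(-1,3);print(n,np.percentile(X[:,2],[2,25,50,75]))
    white=(h[...,2]>120)&(h[...,1]<60)
    m=(P[...,2]>6)&(P[...,2]<18)&(d>0)&(abs(P[...,0]-600)<250)&(abs(P[...,1])<400)
    m=cv2.morphologyEx(m.astype(np.uint8),cv2.MORPH_OPEN,np.ones((3,3)))
    b=max(blobs(m),key=lambda b:b[0][4]);q=P[b[2]][:,:2].astype(np.float32)
    print(cv2.minAreaRect(q),len(q),np.median(P[b[2]][:,2]))
    blue=(h[...,0]>100)&(h[...,0]<130)&(h[...,1]>120)&(h[...,2]>60)
    for s,ce,l in blobs(blue):
        v,u=np.nonzero(l);w=onplane(c,np.c_[u,v],12.);print('blue',s,ce.round(1),w.mean(0).round(1),w[:,0].min().round(1),w[:,0].max().round(1))
    red=((h[...,0]<8)|(h[...,0]>172))&(h[...,1]>150)&(h[...,2]>90)
    for s,ce,l in blobs(red,3): print('red',s,ce.round(1),np.median(P[l],0).round(0))
im,d,c=load("top");cv2.imwrite("pics/tz.png",cv2.resize(im[170:300,170:435],None,fx=3,fy=3,interpolation=cv2.INTER_CUBIC))
E
```

```text
top [-7.53008181e+02 -8.57445222e-01  5.13976817e-01  1.92075881e+00]
((559.0089721679688, 18.590377807617188), (210.38525390625, 475.4300231933594), 7.586278438568115) 13611 12.423414908970244
blue [296 204   6  29  59] [298.7 217.8] [577.5  35.6  12. ] 548.5 605.7
blue [353 234   7   8  41] [355.8 237.4] [539.4 -81.2  12. ] 532.1 546.3
blue [364 250   7   7  41] [367.  252.8] [ 508.8 -104.    12. ] 502.3 514.4
blue [336 253   7   7  41] [339.2 256. ] [501.4 -47.9  12. ] 495.4 507.5
blue [304 272   3   8  14] [305.  275.5] [461.7  20.4  12. ] 454.7 468.6
blue [357 288  21  22 338] [366.8 298.4] [ 418.4 -103.6   12. ] 397.8 438.8
red [354 110  17  16 217] [361.7 117.5] [742. -76. 150.]
red [350 226   3   3   5] [351.  226.8] [560. -69.  33.]
red [235 230   9   4  29] [239.3 231.5] [540. 130. 150.]
red [362 233   7   8  41] [365.  236.4] [539. -89.  93.]
red [371 232   7   7  41] [374.2 235.1] [ 541. -106.   92.]
red [343 235   8   8  43] [346.5 238.5] [535. -56.  93.]
red [334 236   7   8  41] [337.1 239.7] [531. -38.  92.]
red [177 245   1   3   3] [177. 246.] [515. 244. 114.]
red [
[... 737 characters left out ...]
  15] [320.6 180.9] [438.7 -53.1  12. ] 432.1 445.7
blue [305 188   3   5  13] [306.  190.3] [475.3 -85.1  12. ] 467.9 481.1
red [291 179   4   4  15] [292.6 180.4] [ 511. -108.   93.]
red [305 178   5   5  21] [306.6 180. ] [505. -75.  92.]
red [312 179   4   5  18] [313.5 181. ] [505. -58.  93.]
red [389 187   6   5  15] [392.1 188.8] [542. 130. 149.]
red [290 188   5   5  19] [291.8 190. ] [ 541. -104.   92.]
red [297 188   5   5  19] [298.8 190. ] [537. -88.  92.]
red [311 188   5   6  19] [313.1 190.6] [533. -54.  93.]
red [319 188   4   6  19] [320.3 190.8] [530. -37.  91.]
red [306 211   2   2   4] [306.5 211.5] [557. -68.  34.]
red [279 246  13  13 136] [285.  251.8] [743. -74. 150.]
```

View pics/tz.png

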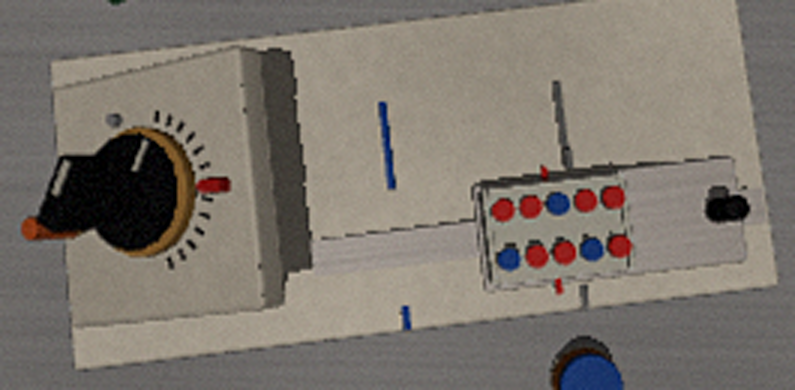

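```bash
cat >> h.py <<'E'
yaw=np.deg2rad(7.6);O=np.array([556.4,37.9,0.])
Rr=R.from_euler('z',yaw).as_matrix()
s,c_=.5,np.sqrt(3)/2
Dd=np.array([[0,-c_,s],[1,0,0],[0,s,c_]]).T   # columns x(up slope), y(reader x), z(out) in reader
Dw=Rr@Dd; Dc=O+Rr@np.array([0,135,110.])
def toreader(P): return (np.atleast_2d(P)-O)@Rr
def todial(P): return (np.atleast_2d(P)-Dc)@Dw
def dialw(p): return Dc+Dw@np.array(p,float)
E
python3 - <<'E'
from h import *
print(np.linalg.det(Dw),Dc)
for n in("top","scene"):
    im,d,c=load(n);P=cloud(c,d);h=cv2.cvtColor(im,cv2.COLOR_BGR2HSV)
    blue=(h[...,0]>100)&(h[...,0]<130)&(h[...,1]>100)&(h[...,2]>50)
    for s_,ce,l in blobs(blue):
        if abs(np.median(P[l][:,2])-14)<8: v,u=np.nonzero(l);w=toreader(onplane(c,np.c_[u,v],13.));print(n,'blue',np.median(P[l][:,2]),w.mean(0).round(1),w.min(0),w.max(0))
    red=((h[...,0]<8)|(h[...,0]>172))&(h[...,1]>120)&(h[...,2]>60)
    for s_,ce,l in blobs(red,3):
        z=np.median(P[l][:,2]); v,u=np.nonzero(l)
        if z<50: print('ptr',s_[4],toreader(onplane(c,np.c_[u,v],25.)).mean(0).round(1))
        p=todial(onplane(c,np.c_[u,v],n=Dw[:,2],p0=dialw([0,0,13])))
        if np.hypot(*p.mean(0)[:2])<80: print('marker',s_[4],p.mean(0).round(1),'cw deg',-np.rad2deg(np.arctan2(p[:,1].mean(),p[:,0].mean())), np.hypot(p[:,0],p[:,1]).min())
    # dial face check
    q=todial(P.reshape(-1,3));f=(abs(q[:,0])<70)&(abs(q[:,1])<70)&(np.hypot(q[:,0],q[:,1])>62)&(abs(q[:,2])<12)
    A=np.c_[q[f,:2],np.ones(f.sum())];print('face plane',np.linalg.lstsq(A,q[f,2],rcond=None)[0],f.sum())
    k=(q[:,2]>62)&(q[:,2]<82)&(np.hypot(q[:,0],q[:,1])<30);print('bar top',k.sum(),q[k].mean(0))
    print(cv2.minAreaRect(q[k][:,:2].astype(np.float32)))
    o=(q[:,2]>25)&(q[:,2]<48)&(abs(np.hypot(q[:,0],q[:,1])-60)<14);print('ringpost',o.sum(),q[o].mean(0))
    wh=(h[...,2]>110)&(h[...,1]<70)
    for out,rm in((72,24),(19,35)):
        V,U=np.nonzero(wh);p=todial(onplane(c,np.c_[U,V],n=Dw[:,2],p0=dialw([0,0,out])))
        dz=q.reshape(*d.shape,3)[V,U]
        g=(np.hypot(p[:,0],p[:,1])<rm)&(abs(dz[:,2]-out)<8);print(out,g.sum(),p[g].mean(0), 'cw',-np.rad2deg(np.arctan2(p[g][:,1].mean(),p[g][:,0].mean())))
    k=(abs(q[:,2]-19)<5)&(np.hypot(q[:,0],q[:,1])<40); 
    tp=proj(c,np.array([O+Rr@np.array([-50,-222,85.])]));print(tp)
    m=(h[...,2]<60)&(P[...,2]>75)&(np.linalg.norm(P[...,:2]-(O+Rr@np.array([-50,-222,0]))[:2],axis=2)<35);print('post',m.sum(),toreader(P[m]).mean(0))
E
```

```text
0.9999999999999998 [538.54538732 171.71409793 110.        ]
top blue 13.903540569396796 [19.9 -5.1 13. ] [-8.83256217 -7.33467064 13.        ] [49.15739938 -2.82370337 13.        ]
top blue 13.56616562218278 [-96.2  -4.8  13. ] [-103.2662515    -6.69428084   13.        ] [-89.06991897  -2.94575083  13.        ]
ptr 8 [ -11.4 -107.1   25. ]
marker 47 [58.9 -3.6 13. ] cw deg 3.4973118632882363 46.87774971368129
marker 5 [-74.2 -19.   13. ] cw deg 165.67883612857108 71.82429960449194
ptr 11 [ -87.2 -107.3   25. ]
face plane [-1.00025143e-03  1.61584929e-04  8.48132932e-01] 1729
bar top 287 [ 4.20759716 -0.68616235 70.34105169]
((1.37760591506958, -0.11559295654296875), (41.70066833496094, 17.052854537963867), 56.55265426635742)
ringpost 56 [-56.03387191 -15.0690073   38.09531925]
72 20 [ 5.0593873   8.54749069 72.        ] cw -59.37807693397596
19 12 [12.53003572 19.7811897  19.        ] cw -57.64852775106388
[[418.34072903 238.55472656]]
post 66 [ -49.72430082 -214.85666592   83.95445748]
scene blue 15.294408402291879 [-400.6 -717.9   13. ] [-515.37234149 -803.9627347    13.        ] [-292.68746298 -631.4511445    13.        ]
scene blue 21.153263898145497 [-285.   787.7   13. ] [-301.18345087  772.31317045   13.        ] [-270.25725539  801.41840784   13.        ]
ptr 96 [-523.3  -68.4   25. ]
ptr 14 [-433.9   71.2   25. ]
marker 32 [55.7 -0.6 13. ] cw deg 0.580139990317838 47.21337560077155
ptr 7 [ -20.1 -105.4   25. ]
face plane [-7.77911124e-04 -1.46767219e-03  1.39812102e+00] 826
bar top 111 [ 3.21091584  2.64653856 71.37600938]
((0.6009154319763184, -0.29460906982421875), (43.85171890258789, 16.02825355529785), 55.3947639465332)
ringpost 47 [-56.36833364 -12.52567065  36.35752154]
72 6 [ 3.44849258  5.30183581 72.        ] cw -56.958668022203774
19 1 [13.90242339 19.11605377 19.        ] cw -53.97294256839527
[[258.17317198 186.18323217]]
post 27 [ -47.41798326 -214.04293083   83.36522782]
```

```bash
cat >> h.py <<'E'
def plan(wps,cur=None):
    """wps: list of (pos mm, Rot matrix, n rows); prints rows with translation in tool axes"""
    import json
    from plant import monitor
    if cur is None:
        st=monitor.read_state();p=st['eef_pos'];r=R.from_quat(st['eef_rot'])
    else: p,r=cur
    for P,M,n in wps:
        r1=R.from_matrix(M);w=(r.inv()*r1).as_rotvec();p0,r0=np.array(p),r
        for i in range(n):
            Pn=p0+(np.array(P)-p0)*(i+1)/n;rn=r0*R.from_rotvec(w*(i+1)/n)
            t=r.inv().apply(Pn-p)/1000;a=np.rad2deg((r.inv()*rn).as_rotvec())
            print('{'+', '.join(f'"{k}": {v:g}' for k,v in zip(("tx","ty","tz","ax","ay","az"),[*t.round(4),*a.round(2)]) if v)+'}')
            p,r=Pn,rn
        print('--')
down=lambda: Rr@np.diag([-1.,1,-1])
E
python3 - <<'E'
from h import *
w=lambda x,y,z:O+Rr@np.array([x,y,z])
p=w(-50,-216,0);print(p)
plan([((340,260,280),down(),9),((p[0],p[1],190),down(),10),((p[0],p[1],46.3),down(),5)])
E
```

```text
[ 535.40660328 -182.81537621    0.        ]
{"tx": -0.0303, "ty": -0.03, "tz": -0.0088, "ax": -0.01, "az": -2.29}
{"tx": -0.0291, "ty": -0.0312, "tz": -0.0088, "ax": -0.01, "az": -2.29}
{"tx": -0.0278, "ty": -0.0323, "tz": -0.0088, "ax": -0.01, "az": -2.29}
{"tx": -0.0265, "ty": -0.0334, "tz": -0.0088, "ax": -0.01, "az": -2.29}
{"tx": -0.0251, "ty": -0.0344, "tz": -0.0088, "ax": -0.01, "az": -2.29}
{"tx": -0.0237, "ty": -0.0354, "tz": -0.0088, "ax": -0.01, "az": -2.29}
{"tx": -0.0223, "ty": -0.0363, "tz": -0.0088, "ax": -0.01, "az": -2.29}
{"tx": -0.0208, "ty": -0.0372, "tz": -0.0088, "ax": -0.01, "az": -2.29}
{"tx": -0.0193, "ty": -0.038, "tz": -0.0088, "ax": -0.01, "az": -2.29}
--
{"tx": -0.0135, "ty": -0.0465, "tz": 0.009}
{"tx": -0.0135, "ty": -0.0465, "tz": 0.009}
{"tx": -0.0135, "ty": -0.0465, "tz": 0.009}
{"tx": -0.0135, "ty": -0.0465, "tz": 0.009}
{"tx": -0.0135, "ty": -0.0465, "tz": 0.009}
{"tx": -0.0135, "ty": -0.0465, "tz": 0.009}
{"tx": -0.0135, "ty": -0.0465, "tz": 0.009}
{"tx": -0.0135, "ty": -0.0465, "tz": 0.009}
{"tx": -0.0135, "ty": -0.0465, "tz": 0.009}
{"tx": -0.0135, "ty": -0.0465, "tz": 0.009}
--
{"tz": 0.0287}
{"tz": 0.0287}
{"tz": 0.0287}
{"tz": 0.0287}
{"tz": 0.0287}
--
```

```bash
python3 -m crank '[{"tx":-0.03,"ty":-0.03,"tz":-0.009,"az":-2.3},{"tx":-0.029,"ty":-0.031,"tz":-0.009,"az":-2.3},{"tx":-0.028,"ty":-0.032,"tz":-0.009,"az":-2.3},{"tx":-0.0265,"ty":-0.033,"tz":-0.009,"az":-2.3},{"tx":-0.025,"ty":-0.034,"tz":-0.009,"az":-2.3}]'
python3 -m crank '[{"tx":-0.024,"ty":-0.035,"tz":-0.009,"az":-2.3},{"tx":-0.022,"ty":-0.036,"tz":-0.009,"az":-2.3},{"tx":-0.021,"ty":-0.037,"tz":-0.009,"az":-2.3},{"tx":-0.019,"ty":-0.038,"tz":-0.009,"az":-2.3}]'
python3 -m crank '[{"tx":-0.0135,"ty":-0.0465,"tz":0.009,"gripper":0.5},{"tx":-0.0135,"ty":-0.0465,"tz":0.009},{"tx":-0.0135,"ty":-0.0465,"tz":0.009},{"tx":-0.0135,"ty":-0.0465,"tz":0.009},{"tx":-0.0135,"ty":-0.0465,"tz":0.009}]'
python3 -m crank '[{"tx":-0.0135,"ty":-0.0465,"tz":0.009},{"tx":-0.0135,"ty":-0.0465,"tz":0.009},{"tx":-0.0135,"ty":-0.0465,"tz":0.009},{"tx":-0.0135,"ty":-0.0465,"tz":0.009},{"tx":-0.0135,"ty":-0.0465,"tz":0.009}]'
python3 - <<'E'
from h import *
w=lambda x,y,z:O+Rr@np.array([x,y,z])
p=w(-50,-216,0)
from plant import monitor,eyes
print(monitor.read_state()['q'])
plan([((p[0],p[1],190),down(),5),((p[0],p[1],46.3),down(),5)])
c=eyes.calibration("wrist");im,d=eyes.get_image("wrist");cv2.imwrite("pics/w1.png",im);print(c, monitor.read_state()['eef_pos'])
E
```

```text
[ 1.12528684e+00  1.04633313e-01  9.65444736e-02  1.56390563e+00
 -2.05336834e-05  1.35310314e+00]
{"tx": -0.1126, "ty": -0.1314, "tz": 0.0023, "ax": -0.01, "ay": -0.01, "az": -4.13}
{"tx": -0.1028, "ty": -0.1391, "tz": 0.0022, "ax": -0.01, "ay": -0.01, "az": -4.13}
{"tx": -0.0925, "ty": -0.1462, "tz": 0.0022, "ax": -0.01, "ay": -0.01, "az": -4.13}
{"tx": -0.0818, "ty": -0.1525, "tz": 0.0022, "ax": -0.01, "ay": -0.01, "az": -4.13}
{"tx": -0.0706, "ty": -0.158, "tz": 0.0022, "ax": -0.01, "ay": -0.01, "az": -4.13}
--
{"tz": 0.0287}
{"tz": 0.0287}
{"tz": 0.0287}
{"tz": 0.0287}
{"tz": 0.0287}
--
{'fx': 309.70691628693146, 'fy': 309.70691628693146, 'cx': 322.896099607607, 'cy': 198.08225757563244, 'world_to_cam': array([[ 2.27134351e-01,  9.73862938e-01, -9.82024164e-04,
        -5.99255088e+02],
       [-9.20404913e-01,  2.14336602e-01, -3.26978008e-01,
         4.17628788e+01],
       [-3.18221280e-01,  7.51717976e-02,  9.45031437e-01,
        -3.80774534e+02],
       [ 0.00000000e+00,  0.00000000e+00,  0.00000000e+00,
         1.00000000e+00]])} [135.40023103 584.23483014 200.79416227]invalid input at $[0]: expected keys tx, ty, tz, ax, ay, az, gripper
invalid input at $[0]: expected keys tx, ty, tz, ax, ay, az, gripper
invalid input at $[0]: expected keys tx, ty, tz, ax, ay, az, gripper
invalid input at $[0]: expected keys tx, ty, tz, ax, ay, az, gripper
```

View pics/w1.png

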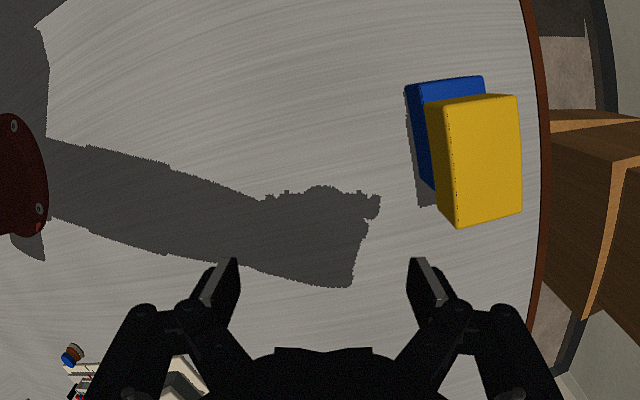

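All seven keys are needed in every row, so nothing has moved yet. I'll retype the rows.

```bash
python3 -m crank '[{"tx":-0.03,"ty":-0.03,"tz":-0.009,"ax":0,"ay":0,"az":-2.3,"gripper":1},{"tx":-0.029,"ty":-0.031,"tz":-0.009,"ax":0,"ay":0,"az":-2.3,"gripper":1},{"tx":-0.028,"ty":-0.032,"tz":-0.009,"ax":0,"ay":0,"az":-2.3,"gripper":1},{"tx":-0.0265,"ty":-0.033,"tz":-0.009,"ax":0,"ay":0,"az":-2.3,"gripper":1},{"tx":-0.025,"ty":-0.034,"tz":-0.009,"ax":0,"ay":0,"az":-2.3,"gripper":1}]'
python3 -m crank '[{"tx":-0.024,"ty":-0.035,"tz":-0.009,"ax":0,"ay":0,"az":-2.3,"gripper":1},{"tx":-0.022,"ty":-0.036,"tz":-0.009,"ax":0,"ay":0,"az":-2.3,"gripper":1},{"tx":-0.021,"ty":-0.037,"tz":-0.009,"ax":0,"ay":0,"az":-2.3,"gripper":1},{"tx":-0.019,"ty":-0.038,"tz":-0.009,"ax":0,"ay":0,"az":-2.3,"gripper":1},{"tx":0,"ty":0,"tz":0,"ax":0,"ay":0,"az":0,"gripper":1}]'
python3 - <<'E'
from h import *
w=lambda x,y,z:O+Rr@np.array([x,y,z])
p=w(-50,-216,0)
from plant import monitor
print(monitor.read_state()['q'])
plan([((p[0],p[1],190),down(),10)])
E
```

```text
t: 0.65
eef_pos: [249.5, 404.1, 246.5]
eef_rot: [0.013, 1.0, -0.0, -0.0]
contact_force: [0.4, 0.6, 0.1]
grip_width: 85.4
t: 1.15
eef_pos: [342.6, 259.0, 283.2]
eef_rot: [-0.065, 0.998, -0.0, 0.001]
contact_force: [-0.2, -0.3, -0.4]
grip_width: 85.2
[ 3.41655578e-01 -3.76909391e-01 -1.93045767e-01  1.75310990e+00
 -1.03201416e-03  2.12419291e-01]
{"tx": -0.0134, "ty": -0.0463, "tz": 0.0094, "ay": 0.01, "az": -0.02}
{"tx": -0.0134, "ty": -0.0463, "tz": 0.0094, "ay": 0.01, "az": -0.02}
{"tx": -0.0134, "ty": -0.0463, "tz": 0.0094, "ay": 0.01, "az": -0.02}
{"tx": -0.0134, "ty": -0.0463, "tz": 0.0094, "ay": 0.01, "az": -0.02}
{"tx": -0.0134, "ty": -0.0463, "tz": 0.0094, "ay": 0.01, "az": -0.02}
{"tx": -0.0133, "ty": -0.0463, "tz": 0.0093, "ay": 0.01, "az": -0.02}
{"tx": -0.0133, "ty": -0.0463, "tz": 0.0093, "ay": 0.01, "az": -0.02}
{"tx": -0.0133, "ty": -0.0463, "tz": 0.0093, "ay": 0.01, "az": -0.02}
{"tx": -0.0133, "ty": -0.0463, "tz": 0.0093, "ay": 0.01, "az": -0.02}
{"tx": -0.0133, "ty": -0.0463, "tz": 0.0093, "ay": 0.01, "az": -0.02}
--
```

```bash
for i in 1 2; do :; done
python3 -m crank '[{"tx":-0.0134,"ty":-0.0463,"tz":0.009,"ax":0,"ay":0,"az":0,"gripper":0.5},{"tx":-0.0134,"ty":-0.0463,"tz":0.009,"ax":0,"ay":0,"az":0,"gripper":0.5},{"tx":-0.0134,"ty":-0.0463,"tz":0.009,"ax":0,"ay":0,"az":0,"gripper":0.5},{"tx":-0.0134,"ty":-0.0463,"tz":0.009,"ax":0,"ay":0,"az":0,"gripper":0.5},{"tx":-0.0134,"ty":-0.0463,"tz":0.009,"ax":0,"ay":0,"az":0,"gripper":0.5}]'
python3 -m crank '[{"tx":-0.0134,"ty":-0.0463,"tz":0.009,"ax":0,"ay":0,"az":0,"gripper":0.5},{"tx":-0.0134,"ty":-0.0463,"tz":0.009,"ax":0,"ay":0,"az":0,"gripper":0.5},{"tx":-0.0134,"ty":-0.0463,"tz":0.009,"ax":0,"ay":0,"az":0,"gripper":0.5},{"tx":-0.0134,"ty":-0.0463,"tz":0.009,"ax":0,"ay":0,"az":0,"gripper":0.5},{"tx":-0.0134,"ty":-0.0463,"tz":0.009,"ax":0,"ay":0,"az":0,"gripper":0.5}]'
python3 -m crank '[{"tx":0,"ty":0,"tz":0,"ax":0,"ay":0,"az":0,"gripper":0.5},{"tx":0,"ty":0,"tz":0,"ax":0,"ay":0,"az":0,"gripper":0.5}]'
python3 - <<'E'
from h import *
w=lambda x,y,z:O+Rr@np.array([x,y,z])
p=w(-50,-216,0)
from plant import monitor,eyes
print(monitor.read_state()['q'])
plan([((p[0],p[1],46.3),down(),6)])
im,d=eyes.get_image("wrist");cv2.imwrite("pics/w2.png",im)
E
```

```text
t: 1.65
eef_pos: [437.5, 40.5, 236.9]
eef_rot: [-0.067, 0.998, 0.0, 0.0]
contact_force: [0.7, 1.7, -0.6]
grip_width: 42.8
t: 2.15
eef_pos: [535.0, -180.0, 191.6]
eef_rot: [-0.067, 0.998, 0.0, -0.0]
contact_force: [-0.4, 0.1, 0.3]
grip_width: 42.7
t: 2.35
eef_pos: [534.1, -178.6, 191.1]
eef_rot: [-0.066, 0.998, 0.001, -0.001]
contact_force: [-0.6, -0.2, 0.3]
grip_width: 42.8
[-5.55164773e-01 -6.64866250e-03 -3.55597706e-02  1.54460231e+00
  3.64433158e-04 -6.87234038e-01]
{"tx": -0.0002, "ty": -0.0008, "tz": 0.0241, "ax": 0.02, "ay": -0.02, "az": -0.01}
{"tx": -0.0002, "ty": -0.0008, "tz": 0.0241, "ax": 0.02, "ay": -0.02, "az": -0.01}
{"tx": -0.0002, "ty": -0.0008, "tz": 0.0241, "ax": 0.02, "ay": -0.02, "az": -0.01}
{"tx": -0.0001, "ty": -0.0007, "tz": 0.0241, "ax": 0.02, "ay": -0.02, "az": -0.01}
{"tx": -0.0001, "ty": -0.0007, "tz": 0.0241, "ax": 0.02, "ay": -0.02, "az": -0.01}
{"tx": -0.0001, "ty": -0.0007, "tz": 0.0241, "ax": 0.02, "ay": -0.02, "az": -0.01}
--
```

View pics/w2.png

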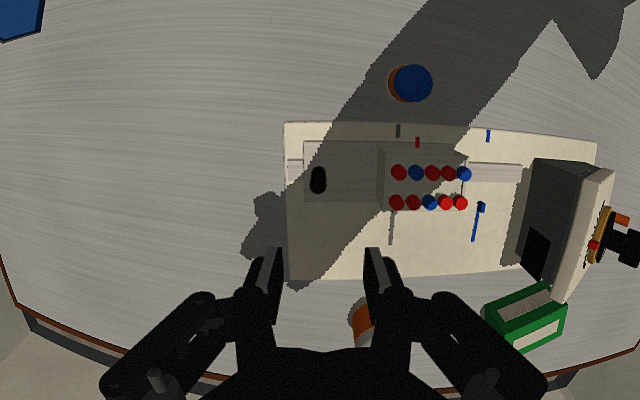

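```bash
python3 -m crank '[{"tx":-0.001,"ty":-0.004,"tz":0.029,"ax":0,"ay":0,"az":0,"gripper":0.5},{"tx":0,"ty":0,"tz":0.029,"ax":0,"ay":0,"az":0,"gripper":0.5},{"tx":0,"ty":0,"tz":0.029,"ax":0,"ay":0,"az":0,"gripper":0.5},{"tx":0,"ty":0,"tz":0.029,"ax":0,"ay":0,"az":0,"gripper":0.5},{"tx":0,"ty":0,"tz":0.029,"ax":0,"ay":0,"az":0,"gripper":0.5}]'
python3 -m crank '[{"tx":0,"ty":0,"tz":0,"ax":0,"ay":0,"az":0,"gripper":0},{"tx":0,"ty":0,"tz":0,"ax":0,"ay":0,"az":0,"gripper":0},{"tx":0,"ty":0,"tz":0,"ax":0,"ay":0,"az":0,"gripper":0},{"tx":0,"ty":0,"tz":0,"ax":0,"ay":0,"az":0,"gripper":0},{"tx":0,"ty":0,"tz":0,"ax":0,"ay":0,"az":0,"gripper":0}]' 40
python3 - <<'E'
from h import *
from plant import monitor
s=monitor.read_state();print(toreader(s['eef_pos']),s['grip_width'])
E
```

```text
t: 2.9
eef_pos: [536.4, -180.9, 47.4]
eef_rot: [-0.068, 0.998, -0.0, 0.001]
contact_force: [0.3, -0.8, -0.5]
grip_width: 42.8
t: 3.4
eef_pos: [536.2, -182.5, 48.5]
eef_rot: [-0.067, 0.998, -0.0, 0.0]
contact_force: [-4.3, 2.5, 0.1]
grip_width: 13.0
[[ -49.21485198 -215.79684092   48.49749056]] 13.023370137127326
```

```bash
python3 -m crank '[{"tx":0,"ty":0,"tz":0,"ax":0,"ay":0,"az":0,"gripper":0},{"tx":0,"ty":0,"tz":0,"ax":0,"ay":0,"az":0,"gripper":0}]'
python3 - <<'E'
from h import *
from plant import monitor,eyes
s=monitor.read_state();print(toreader(s['eef_pos']),s['grip_width'])
im,d=eyes.get_image("wrist");cv2.imwrite("pics/w3.png",im)
E
```

```text
t: 3.6
eef_pos: [536.3, -182.9, 48.5]
eef_rot: [-0.067, 0.998, -0.0, 0.0]
contact_force: [-4.8, 1.1, 1.9]
grip_width: 13.4
[[ -49.16360191 -216.18682368   48.46056435]] 13.416061906684742
```

View pics/w3.png

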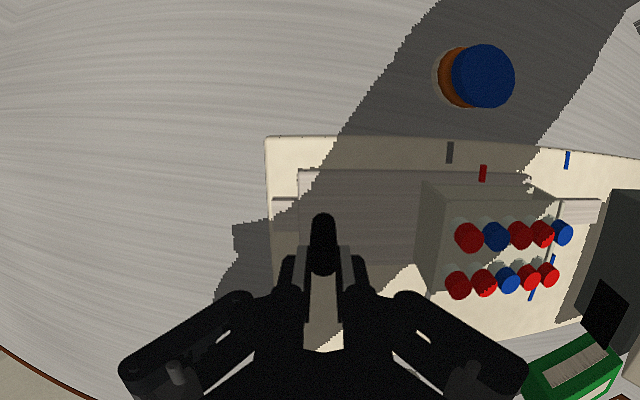

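```bash
cat >> h.py <<'E'
def wproj(c,P):
    P=np.atleast_2d(P);q=P@c['world_to_cam'][:3,:3].T+c['world_to_cam'][:3,3];x,y,z=q[:,0],-q[:,1],-q[:,2]
    r=np.hypot(x,y);k=np.arctan2(r,z)/r;return np.c_[c['cx']+c['fx']*k*x,c['cy']+c['fy']*k*y]
def wplane(c,uv,n,p0):
    uv=np.atleast_2d(np.float64(uv));a=(uv-[c['cx'],c['cy']])/c['fx'];t=np.linalg.norm(a,axis=1)+1e-12
    d=np.c_[a[:,0]*np.sin(t)/t,-a[:,1]*np.sin(t)/t,-np.cos(t)];M=np.linalg.inv(c['world_to_cam']);d=d@M[:3,:3].T;o=M[:3,3]
    return o+d*(((np.array(p0)-o)@n)/(d@n))[:,None]
E
python3 - <<'E'
from h import *
from plant import monitor,eyes
s=monitor.read_state();c=eyes.calibration("wrist");p=s['eef_pos']
for dx in (0,-8,-14):
    a=p+Rr@np.array([dx,0,0])
    print(dx,[wproj(c,[a[0],a[1],z]).round(0).tolist() for z in(30,48,66,85)])
print(np.linalg.inv(c['world_to_cam'])[:3,3])
im=cv2.imread("pics/w3.png");h=cv2.cvtColor(im,cv2.COLOR_BGR2HSV);Z=np.array([0,0,1.])
red=((h[...,0]<8)|(h[...,0]>172))&(h[...,1]>120)&(h[...,2]>60)
for s_,ce,l in blobs(red,10):
    if ce[1]<185: v,u=np.nonzero(l);w=toreader(wplane(c,np.c_[u,v],Z,[0,0,25]));print('ptr',ce,w.mean(0),w.min(0),w.max(0))
blue=(h[...,0]>100)&(h[...,0]<130)&(h[...,1]>100)&(h[...,2]>50)
for s_,ce,l in blobs(blue,10): v,u=np.nonzero(l);w=toreader(wplane(c,np.c_[u,v],Z,[0,0,12.5]));print('blue',ce,w.mean(0))
E
```

```text
0 [[[323.0, 224.0]], [[323.0, 235.0]], [[323.0, 249.0]], [[323.0, 267.0]]]
-8 [[[323.0, 213.0]], [[323.0, 224.0]], [[323.0, 237.0]], [[323.0, 254.0]]]
-14 [[[323.0, 204.0]], [[323.0, 215.0]], [[323.0, 227.0]], [[323.0, 243.0]]]
[ 452.64001519 -194.10584205  220.57529615]
ptr [482.264 173.192] [ -84.43110938 -102.66295258   25.        ] [ -91.12601474 -105.75283508   25.        ] [-77.88317553 -99.49494312  25.        ]
blue [483.32310582  75.7777082 ] [-154.27418325 -100.90650156   12.5       ]
blue [566.64705882 160.05882353] [-96.05653759  -5.63224508  12.5       ]
blue [562.1010929  231.96448087] [-27.18399035  10.17758509  12.5       ]
blue [495.82905983 236.39145299] [-27.09385798 -70.9920419   12.5       ]
blue [552.45454545 258.90909091] [ 1.61101583  7.59343248 12.5       ]
blue [507.40780911 279.77006508] [ 19.4406317  -44.45227572  12.5       ]
blue [531.48780488 294.17073171] [41.71350388 -5.41452196 12.5       ]
```

```bash
python3 -m crank '[{"tx":0,"ty":0.015,"tz":0,"ax":0,"ay":0,"az":0,"gripper":0},{"tx":0,"ty":0.025,"tz":0,"ax":0,"ay":0,"az":0,"gripper":0},{"tx":0,"ty":0.025,"tz":0,"ax":0,"ay":0,"az":0,"gripper":0},{"tx":0,"ty":0.02,"tz":0,"ax":0,"ay":0,"az":0,"gripper":0},{"tx":0,"ty":0.015,"tz":0,"ax":0,"ay":0,"az":0,"gripper":0}]'
python3 -m crank '[{"tx":0,"ty":0,"tz":0,"ax":0,"ay":0,"az":0,"gripper":0},{"tx":0,"ty":0,"tz":0,"ax":0,"ay":0,"az":0,"gripper":0},{"tx":0,"ty":0,"tz":0,"ax":0,"ay":0,"az":0,"gripper":0}]'
python3 - <<'E'
from h import *
from plant import monitor,eyes
s=monitor.read_state();c=eyes.calibration("wrist");print(toreader(s['eef_pos']))
im,d=eyes.get_image("wrist");cv2.imwrite("pics/w4.png",im);Z=np.array([0,0,1.])
im2,_=eyes.get_image("top");cv2.imwrite("pics/t4.png",im2);ct=eyes.calibration("top")
for n,im,f in(("w",im,lambda q,z:wplane(c,q,Z,[0,0,z])),("t",im2,lambda q,z:onplane(ct,q,z))):
    h=cv2.cvtColor(im,cv2.COLOR_BGR2HSV)
    for nm,m,z in(('red',((h[...,0]<8)|(h[...,0]>172))&(h[...,1]>120)&(h[...,2]>50),25),('blue',(h[...,0]>100)&(h[...,0]<130)&(h[...,1]>100)&(h[...,2]>40),12.5)):
        for s_,ce,l in blobs(m,3):
            v,u=np.nonzero(l);w=toreader(f(np.c_[u,v],z));a=w.mean(0)
            if -120<a[0]<60 and abs(a[1]+5)<25: print(n,nm,s_[4],ce.round(1),a.round(1),w.min(0).round(1)[:2],w.max(0).round(1)[:2])
A=cv2.resize(cv2.imread("pics/w4.png")[100:300,260:520],None,fx=2.3,fy=2.3);B=cv2.resize(im2[190:300,260:370],None,fx=4,fy=4)
B=cv2.resize(im2[190:300,240:400],None,fx=3,fy=3);H=np.zeros((A.shape[0]+0,800,3),np.uint8);H[:A.shape[0],:A.shape[1]]=A
cv2.imwrite("pics/cmp4.png",np.vstack([np.pad(A,((0,0),(0,800-A.shape[1]),(0,0)))[:, :],]))
E
```

```text
t: 4.15
eef_pos: [523.0, -83.3, 48.4]
eef_rot: [-0.067, 0.998, -0.001, 0.0]
contact_force: [-5.3, -3.4, 2.2]
grip_width: 13.3
t: 4.45
eef_pos: [523.0, -83.4, 48.4]
eef_rot: [-0.067, 0.998, -0.0, 0.0]
contact_force: [-5.8, 1.0, 4.4]
grip_width: 13.0
[[ -49.15900262 -115.80803319   48.40503926]]
w red 116 [482.2 173.3] [-84.4  -2.4  25. ] [-90.5  -5.3] [-77.9   0.7]
w red 682 [468.6 237.6] [-33.6  -4.7  25. ] [-46.1 -18.2] [-20.    9.5]
w red 1138 [470.3 283.8] [10.3  7.3 25. ] [ -4.2 -18.3] [25.5 35.8]
w blue 121 [473.  153.2] [-96.3  -5.4  12.5] [-104.1   -8. ] [-88.2  -2.8]
w blue 84 [446.1 301. ] [36.4 -5.7 12.5] [24.9 -8.1] [47.1 -3. ]
t red 9 [300.6 233.2] [-11.8  -5.7  25. ] [-15.4  -7.1] [-7.5 -4.2]
t red 44 [310.4 242.9] [-33.2 -23.   25. ] [-39.7 -30.3] [-25.4 -16.1]
t red 44 [291.9 245. ] [-33.  14.  25.] [-39.4   7.4] [-26.9  21.4]
t red 43 [303.  260.4] [-65.8  -4.5  25. ] [-72.8 -10.7] [-58.9   1.7]
t red 46 [293.6 261.4] [-65.5  14.1  25. ] [-72.6   7.2] [-58.8  21.3]
t red 9 [304.6 270.8] [-86.3  -5.3  25. ] [-90.7  -6.5] [-82.7  -3.9]
t blue 58 [298.6 217. ] [22.2 -5.1 12.5] [-4.8 -7.3] [49.2 -2.9]
t blue 39 [301.1 243.9] [-32.7  -4.2  12.5] [-39.1 -10.4] [-26.6   2.3]
t blue 41 [312.1 259.4] [-66.1 -22.6  12.5] [-73.2 -28.7] [-59.1 -16. ]
t blue 12 [305.2 276.8] [-98.7  -5.   12.5] [-103.3   -6.9] [-95.   -2.7]
```

View pics/w4.png

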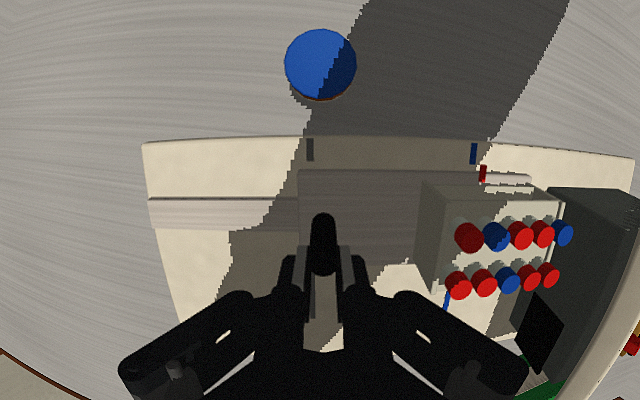

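```bash
python3 -m crank '[{"tx":0,"ty":0.0006,"tz":0,"ax":0,"ay":0,"az":0,"gripper":0},{"tx":0,"ty":0,"tz":0,"ax":0,"ay":0,"az":0,"gripper":0},{"tx":0,"ty":0,"tz":0,"ax":0,"ay":0,"az":0,"gripper":0}]' 
python3 -m crank '[{"tx":0,"ty":0,"tz":0,"ax":0,"ay":0,"az":0,"gripper":0.5},{"tx":0,"ty":0,"tz":0,"ax":0,"ay":0,"az":0,"gripper":0.5},{"tx":0,"ty":0,"tz":0,"ax":0,"ay":0,"az":0,"gripper":0.5},{"tx":0,"ty":0,"tz":-0.04,"ax":0,"ay":0,"az":0,"gripper":0.5},{"tx":0,"ty":0,"tz":-0.05,"ax":0,"ay":0,"az":0,"gripper":0.5}]' 
python3 -m crank '[{"tx":0,"ty":0.025,"tz":-0.05,"ax":0,"ay":0,"az":0,"gripper":0.5},{"tx":0,"ty":0.03,"tz":-0.05,"ax":0,"ay":0,"az":0,"gripper":0.5},{"tx":0.02,"ty":0.03,"tz":-0.02,"ax":0,"ay":0,"az":0,"gripper":0.5},{"tx":0.02,"ty":0.02,"tz":0,"ax":0,"ay":0,"az":0,"gripper":0.5},{"tx":0,"ty":0,"tz":0,"ax":0,"ay":0,"az":0,"gripper":0.5}]'
cat > chk.py <<'E'
from h import *
from plant import monitor,eyes
import sys
s=monitor.read_state();print(s['t'],s['q'].round(3),toreader(s['eef_pos']))
Z=np.array([0,0,1.]);ct=eyes.calibration("top")
im2,_=eyes.get_image("top");c=eyes.calibration("wrist");im1,_=eyes.get_image("wrist")
cv2.imwrite(f"pics/w{sys.argv[1]}.png",im1);cv2.imwrite(f"pics/t{sys.argv[1]}.png",im2)
for n,im,f in(("w",im1,lambda q,z:wplane(c,q,Z,[0,0,z])),("t",im2,lambda q,z:onplane(ct,q,z))):
    h=cv2.cvtColor(im,cv2.COLOR_BGR2HSV)
    for nm,m,z in(('red',((h[...,0]<8)|(h[...,0]>172))&(h[...,1]>120)&(h[...,2]>50),25),('blue',(h[...,0]>100)&(h[...,0]<130)&(h[...,1]>100)&(h[...,2]>40),12.5)):
        for s_,ce,l in blobs(m,3):
            v,u=np.nonzero(l);w=toreader(f(np.c_[u,v],z));a=w.mean(0)
            if abs(a[0]+25)<100 and abs(a[1]+5)<15 and (a[0]>-25 or a[0]<-78): print(n,nm,s_[4],ce.round(1),a.round(1),w.min(0).round(1)[:2],w.max(0).round(1)[:2])
E
python3 chk.py 5
```

```text
t: 4.85
eef_pos: [523.0, -83.5, 48.4]
eef_rot: [-0.066, 0.998, -0.001, 0.0]
contact_force: [-5.5, -1.0, 3.3]
grip_width: 12.8
t: 5.35
eef_pos: [521.1, -82.1, 136.3]
eef_rot: [-0.067, 0.998, 0.001, -0.002]
contact_force: [1.3, -0.4, -0.1]
grip_width: 42.8
t: 5.85
eef_pos: [469.1, 10.9, 246.9]
eef_rot: [-0.068, 0.998, -0.0, 0.001]
contact_force: [0.4, -0.3, -0.2]
grip_width: 42.4
5.85 [-2.570e-01 -2.820e-01 -1.850e-01  1.665e+00  1.000e-03 -3.930e-01] [[-90.07948153 -15.22564466 246.86392813]]
w red 29 [331.  163.3] [-84.7  -6.2  25. ] [-90.5  -7.6] [-78.5  -4.9]
w blue 39 [331.5 152.5] [-96.7  -5.3  12.5] [-102.8   -7.4] [-90.6  -3.3]
w blue 203 [331.4 224.3] [ 7.6 -4.4 12.5] [-13.3 -12.3] [49.3  3.5]
```

```bash
python3 -m crank '[{"tx":0.0,"ty":0.005,"tz":0.045,"ax":0,"ay":0,"az":0,"gripper":0.5},{"tx":0.0,"ty":0.005,"tz":0.045,"ax":0,"ay":0,"az":0,"gripper":0.5},{"tx":0,"ty":0,"tz":0.02,"ax":0,"ay":0,"az":0,"gripper":0.5},{"tx":0,"ty":0,"tz":0,"ax":0,"ay":0,"az":0,"gripper":0.5},{"tx":0,"ty":0,"tz":0,"ax":0,"ay":0,"az":0,"gripper":0.5}]' 
python3 chk.py 6; python3 -c "
import cv2;a=cv2.imread('pics/w6.png');cv2.imwrite('pics/w6c.png',cv2.resize(a[90:330,250:410],None,fx=2.5,fy=2.5,interpolation=cv2.INTER_CUBIC))"
```

```text
t: 6.45
eef_pos: [468.9, 18.6, 135.4]
eef_rot: [-0.066, 0.998, 0.0, -0.0]
contact_force: [0.8, 0.8, 0.3]
grip_width: 42.7
6.45 [-0.24  -0.305 -0.406  1.469  0.    -0.373] [[-89.28980416  -7.58531009 135.4224385 ]]
w red 59 [325.2 188.7] [-84.1  -5.9  25. ] [-90.8  -8. ] [-77.8  -4.2]
w blue 74 [326. 173.] [-96.5  -5.1  12.5] [-103.6   -7. ] [-89.3  -3. ]
w blue 328 [325.3 270.9] [16.7 -5.5 12.5] [ -0.5 -13.7] [49.2  3.1]
t blue 59 [298.5 217.1] [22.1 -4.9 12.5] [-4.5 -7.3] [49.2 -2.8]
```

View pics/w6c.png

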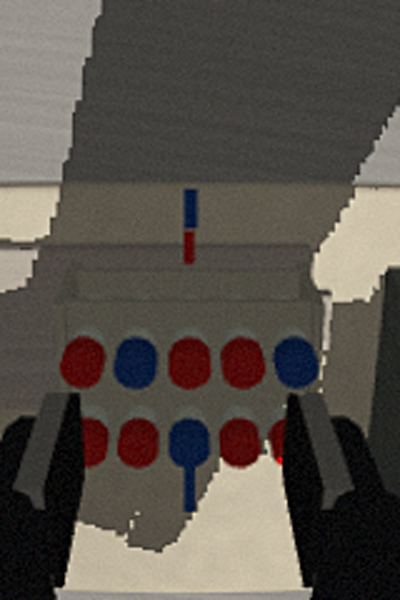

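```bash
cat >> h.py <<'E'
def dtool(cw):  # tool z into face, tool x at cw degrees from up-slope
    a=np.deg2rad(cw);x=np.array([np.cos(a),-np.sin(a),0]);z=np.array([0,0,-1.]);return Dw@np.c_[x,np.cross(z,x),z]
E
python3 - <<'E'
from h import *
plan([((469,40,300),down(),4),((495,240,310),dtool(123),8),(dialw([0,0,131]),dtool(123),3)])
E
```

```text
{"tx": -0.0006, "ty": 0.0053, "tz": -0.0408, "ax": -0.01, "ay": 0.03, "az": 0.01}
{"tx": -0.0006, "ty": 0.0053, "tz": -0.0408, "ax": -0.01, "ay": 0.03, "az": 0.01}
{"tx": -0.0006, "ty": 0.0053, "tz": -0.0408, "ax": -0.01, "ay": 0.03, "az": 0.01}
{"tx": -0.0006, "ty": 0.0054, "tz": -0.0408, "ax": -0.01, "ay": 0.03, "az": 0.01}
--
{"tx": -0.0065, "ty": 0.0244, "tz": -0.0012, "ax": 3.64, "ay": -1.08, "az": 4.03}
{"tx": -0.0048, "ty": 0.0246, "tz": -0.0027, "ax": 3.64, "ay": -1.08, "az": 4.03}
{"tx": -0.0032, "ty": 0.0247, "tz": -0.0042, "ax": 3.64, "ay": -1.08, "az": 4.03}
{"tx": -0.0015, "ty": 0.0245, "tz": -0.0057, "ax": 3.64, "ay": -1.08, "az": 4.03}
{"tx": 0.0001, "ty": 0.0242, "tz": -0.0073, "ax": 3.64, "ay": -1.08, "az": 4.03}
{"tx": 0.0016, "ty": 0.0236, "tz": -0.0088, "ax": 3.64, "ay": -1.08, "az": 4.03}
{"tx": 0.003, "ty": 0.0228, "tz": -0.0103, "ax": 3.64, "ay": -1.08, "az": 4.03}
{"tx": 0.0044, "ty": 0.0219, "tz": -0.0118, "ax": 3.64, "ay": -1.08, "az": 4.03}
--
{"tx": -0.0029, "ty": 0.0164, "tz": 0.0263}
{"tx": -0.0029, "ty": 0.0164, "tz": 0.0263}
{"tx": -0.0029, "ty": 0.0164, "tz": 0.0263}
--
```

```bash
python3 -m crank '[{"tx":0,"ty":0.005,"tz":-0.041,"ax":0,"ay":0,"az":0,"gripper":0.5},{"tx":0,"ty":0.005,"tz":-0.041,"ax":0,"ay":0,"az":0,"gripper":0.5},{"tx":0,"ty":0.005,"tz":-0.041,"ax":0,"ay":0,"az":0,"gripper":0.5},{"tx":0,"ty":0.006,"tz":-0.041,"ax":0,"ay":0,"az":0,"gripper":0.5}]' 
python3 -m crank '[{"tx":-0.0065,"ty":0.0244,"tz":-0.001,"ax":3.6,"ay":-1.1,"az":4,"gripper":0.6},{"tx":-0.0048,"ty":0.0246,"tz":-0.003,"ax":3.6,"ay":-1.1,"az":4,"gripper":0.6},{"tx":-0.0032,"ty":0.0247,"tz":-0.004,"ax":3.6,"ay":-1.1,"az":4,"gripper":0.6},{"tx":-0.0015,"ty":0.0245,"tz":-0.006,"ax":3.6,"ay":-1.1,"az":4,"gripper":0.6}]' 
python3 -m crank '[{"tx":0,"ty":0.0242,"tz":-0.007,"ax":3.6,"ay":-1.1,"az":4,"gripper":0.6},{"tx":0.0016,"ty":0.0236,"tz":-0.009,"ax":3.6,"ay":-1.1,"az":4,"gripper":0.6},{"tx":0.003,"ty":0.0228,"tz":-0.01,"ax":3.6,"ay":-1.1,"az":4,"gripper":0.6},{"tx":0.0044,"ty":0.022,"tz":-0.012,"ax":3.6,"ay":-1.1,"az":4,"gripper":0.6}]'
python3 - <<'E'
from h import *
from plant import monitor
print(monitor.read_state()['q'].round(3))
plan([(dialw([0,0,131]),dtool(123),4)])
E
```

```text
t: 6.95
eef_pos: [466.2, 39.7, 302.5]
eef_rot: [-0.067, 0.998, -0.0, 0.001]
contact_force: [1.4, -0.6, -0.2]
grip_width: 42.7
t: 7.35
eef_pos: [479.3, 140.9, 306.8]
eef_rot: [0.075, 0.988, -0.123, 0.049]
contact_force: [0.7, -1.2, 0.7]
grip_width: 51.5
t: 7.75
eef_pos: [491.8, 241.5, 311.6]
eef_rot: [0.212, 0.943, -0.239, 0.093]
contact_force: [1.2, -0.5, 0.8]
grip_width: 51.2
[ 0.503  0.274  0.403  1.895 -0.485  0.994]
{"tx": -0.0028, "ty": 0.0123, "tz": 0.0204, "ax": 0.12, "ay": 0.08, "az": -0.01}
{"tx": -0.0028, "ty": 0.0124, "tz": 0.0204, "ax": 0.12, "ay": 0.08, "az": -0.01}
{"tx": -0.0029, "ty": 0.0124, "tz": 0.0204, "ax": 0.12, "ay": 0.08, "az": -0.01}
{"tx": -0.0029, "ty": 0.0125, "tz": 0.0203, "ax": 0.12, "ay": 0.08, "az": -0.01}
--
```

```bash
python3 -m crank '[{"tx":-0.0028,"ty":0.0124,"tz":0.0204,"ax":0.12,"ay":0.08,"az":0,"gripper":0.6},{"tx":-0.0028,"ty":0.0124,"tz":0.0204,"ax":0.12,"ay":0.08,"az":0,"gripper":0.6},{"tx":-0.0028,"ty":0.0124,"tz":0.0204,"ax":0.12,"ay":0.08,"az":0,"gripper":0.6},{"tx":-0.0028,"ty":0.0124,"tz":0.0204,"ax":0.12,"ay":0.08,"az":0,"gripper":0.6},{"tx":0,"ty":0,"tz":0,"ax":0,"ay":0,"az":0,"gripper":0.6}]'
cat > dial.py <<'E'
from h import *
from plant import monitor,eyes
import sys
s=monitor.read_state();p=s['eef_pos'];M=R.from_quat(s['eef_rot']).as_matrix()
x=M[:,0]@Dw;print(s['t'],s['q'].round(3),'tcp dial',todial(p).round(1),'toolx cw',np.rad2deg(np.arctan2(-x[1],x[0])).round(1),'z',(M[:,2]@Dw).round(3))
c=eyes.calibration("wrist");im,d=eyes.get_image("wrist");cv2.imwrite(f"pics/d{sys.argv[1]}.png",im)
h=cv2.cvtColor(im,cv2.COLOR_BGR2HSV);n=Dw[:,2]
def pl(m,out):
    v,u=np.nonzero(m);return todial(wplane(c,np.c_[u,v],n,dialw([0,0,out]))),np.c_[u,v]
def cw(a): return np.rad2deg(np.arctan2(-a[1],a[0]))
red=((h[...,0]<6)|(h[...,0]>172))&(h[...,1]>140)&(h[...,2]>50)
for s_,ce,l in blobs(red,10):
    for out in(8,13):
        a,_=pl(l,out);r=np.hypot(a[:,0],a[:,1])
        if 45<r.mean()<75: print('marker out',out,s_[4],ce.round(),a.mean(0).round(1),'r',r.min().round(1),r.max().round(1),'cw',cw(a.mean(0)).round(1))
org=(h[...,0]>=6)&(h[...,0]<20)&(h[...,1]>150)&(h[...,2]>60)
for s_,ce,l in blobs(org,10):
    a,_=pl(l,40);r=np.hypot(*a.mean(0)[:2])
    if 40<r<90: print('orange',s_[4],ce.round(),a.mean(0).round(1),'cw',cw(a.mean(0)).round(1))
wh=(h[...,2]>100)&(h[...,1]<70)
for s_,ce,l in blobs(wh,8):
    for out,rm in((19,34),(72,23)):
        a,uv=pl(l,out);r=np.hypot(a[:,0],a[:,1])
        if r.max()<rm+2 and len(a)<900:
            vx,vy,x0,y0=cv2.fitLine(a[:,:2].astype(np.float32),cv2.DIST_L2,0,.01,.01).ravel()
            print('white out',out,len(a),ce.round(),a.mean(0).round(1),'cw mean',cw(a.mean(0)).round(1),'cw line',cw([vx,vy]).round(1))
E
python3 dial.py 1
```

```text
t: 8.25
eef_pos: [528.9, 234.7, 218.8]
eef_rot: [0.211, 0.943, -0.244, 0.086]
contact_force: [-0.0, 0.0, 0.3]
grip_width: 51.2
8.25 [ 0.465  0.329  0.298  1.732 -0.49   0.954] tcp dial [[ -0.8  -1.3 126.1]] toolx cw 122.8 z [-0.    -0.006 -1.   ]
marker out 8 153 [277. 209.] [53.  -4.1  8. ] r 41.2 63.1 cw 4.5
marker out 13 153 [277. 209.] [51.3 -5.3 13. ] r 39.8 61.3 cw 5.9
```

View pics/d1.png

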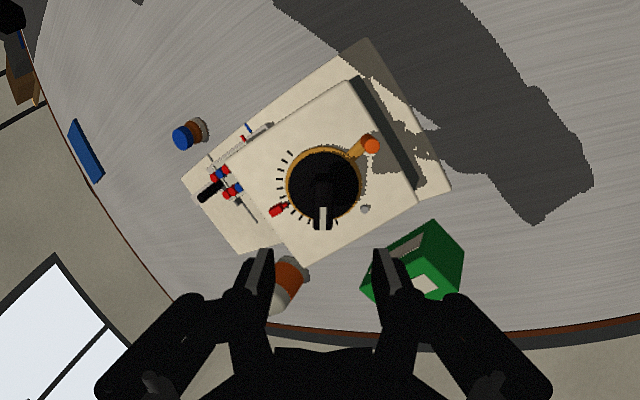

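Run:
```python
from h import *
from plant import monitor,eyes
c=eyes.calibration("wrist");im=cv2.imread("pics/d1.png");h=cv2.cvtColor(im,cv2.COLOR_BGR2HSV);n=Dw[:,2]
def pl(uv,out): return todial(wplane(c,uv,n,dialw([0,0,out])))
print('proj centre 0,11,72',[wproj(c,dialw([0,0,o])).round(1).tolist() for o in(0,11,19,72)])
br=(h[...,0]>=8)&(h[...,0]<30)&(h[...,1]>90)&(h[...,2]>50)
for s_,ce,l in blobs(br,20):
    v,u=np.nonzero(l);a=pl(np.c_[u,v],11);a2=pl(np.c_[u,v],38)
    print(s_,ce.round(),a.mean(0).round(1),a2.mean(0).round(1),h[l].mean(0).round())
    if abs(ce[0]-323)<45 and abs(ce[1]-185)<30 and s_[4]>100:
        r=np.hypot(*(a[:,:2]-a[:,:2].mean(0)).T)
        print(cv2.minEnclosingCircle(a[:,:2].astype(np.float32)))
print('post',h[146,370],pl([[370,146]],40),'bar tip',pl([[323,229],[323,207]],72))
dk=(h[...,2]<45);m=np.zeros_like(dk);m[140:225,285:362]=dk[140:225,285:362]
b=max(blobs(m),key=lambda b:b[0][4]);v,u=np.nonzero(b[2]);print('disc',cv2.minEnclosingCircle(pl(np.c_[u,v],19)[:,:2].astype(np.float32)),b[0])
im2=cv2.imread("pics/t6.png")
# face corners/edges in wrist
```

```text
proj centre 0,11,72 [[[324.0, 181.4]], [[324.1, 184.5]], [[324.1, 186.9]], [[324.2, 206.3]]]
[  6  57  36  50 709] [24. 85.] [ 258.3 -340.5   11. ] [ 230.  -315.4   38. ] [ 15. 151.  63.]
[45 99 11 23 28] [ 50. 110.] [ 231.5 -271.9   11. ] [ 205.6 -253.2   38. ] [ 10. 206.  65.]
[184 120  19  24 199] [194. 130.] [  76.8 -117.8   11. ] [  65.4 -113.4   38. ] [ 12. 205.  69.]
[ 285  134   95   86 1297] [338. 161.] [-23.6 -11.9  11. ] [-25.7 -17.5  38. ] [ 16. 188. 132.]
((-13.796406745910645, -3.0343215465545654), 52.946624755859375)
[105 211  16  23  26] [112. 222.] [ 240.6 -102.2   11. ] [213.9 -99.3  38. ] [ 11. 178.  73.]
[121 235  13  16  22] [127. 242.] [242.  -71.2  11. ] [215.2 -71.3  38. ] [ 11. 177.  71.]
[275 261  29  41 711] [288. 277.] [91.9 68.7 11. ] [79.1 55.6 38. ] [ 10. 223.  89.]
[504 314 136  24 787] [573. 328.] [-240.5  460.8   11. ] [-222.3  411.2   38. ] [ 10. 185.  67.]
[266 322 114  17 470] [324. 331.] [102.7 160.1  11. ] [ 88.9 138.5  38. ] [ 10. 185.  67.]
post [ 11 230 184] [[-56.21069262 -14.79299667  40.        ]] bar tip [[1.14438908e+01 1.60059735e+01 7.20000000e+01]
 [1.11273442e+00 1.86913033e-02 7.20000000e+01]]
disc ((2.6059730052948, 1.5073853731155396), 36.73221969604492) [ 288  152   71   73 3700]
```

Run:
```python
from h import *
plan([(dialw([0,0,75]),dtool(124),2),(dialw([0,0,42]),dtool(124),2)])
```

```text
{"tx": -0.0007, "ty": 0.0004, "tz": 0.0265, "ax": -0.05, "ay": -0.13, "az": 0.6}
{"tx": -0.0006, "ty": 0.0004, "tz": 0.0265, "ax": -0.05, "ay": -0.13, "az": 0.6}
--
{"tz": 0.0165}
{"tz": 0.0165}
--
```

```bash
python3 -m crank '[{"tx":-0.0007,"ty":0.0004,"tz":0.026,"ax":0,"ay":-0.1,"az":0.6,"gripper":0.6},{"tx":-0.0006,"ty":0.0004,"tz":0.026,"ax":0,"ay":-0.1,"az":0.6,"gripper":0.6},{"tx":0,"ty":0,"tz":0.016,"ax":0,"ay":0,"az":0,"gripper":0.6},{"tx":0,"ty":0,"tz":0.015,"ax":0,"ay":0,"az":0,"gripper":0.6},{"tx":0,"ty":0,"tz":0,"ax":0,"ay":0,"az":0,"gripper":0.6}]' 
python3 -m crank '[{"tx":0,"ty":0,"tz":0,"ax":0,"ay":0,"az":0,"gripper":0},{"tx":0,"ty":0,"tz":0,"ax":0,"ay":0,"az":0,"gripper":0},{"tx":0,"ty":0,"tz":0,"ax":0,"ay":0,"az":0,"gripper":0},{"tx":0,"ty":0,"tz":0,"ax":0,"ay":0,"az":0,"gripper":0},{"tx":0,"ty":0,"tz":0,"ax":0,"ay":0,"az":0,"gripper":0}]' 40
python3 dial.py 2
```

```text
t: 8.8
eef_pos: [535.3, 193.8, 150.0]
eef_rot: [0.221, 0.94, -0.242, 0.092]
contact_force: [-0.7, 0.1, -0.4]
grip_width: 51.4
t: 9.3
eef_pos: [535.6, 194.5, 149.4]
eef_rot: [0.22, 0.94, -0.242, 0.092]
contact_force: [0.0, 0.4, -0.1]
grip_width: -0.1
9.3 [ 0.403  0.253  0.084  1.555 -0.503  0.903] tcp dial [[-0.2  0.1 45.7]] toolx cw 124.0 z [ 0.001 -0.    -1.   ]
marker out 8 278 [263. 244.] [53.  -4.2  8. ] r 40.4 63.9 cw 4.6
marker out 13 278 [263. 244.] [50.6 -5.8 13. ] r 38.5 61.3 cw 6.5
orange 2107 [347. 174.] [-33.1 -23.1  40. ] cw 145.0
orange 143 [274. 292.] [55.7 20.5 40. ] cw -20.2
```

View pics/d2.png

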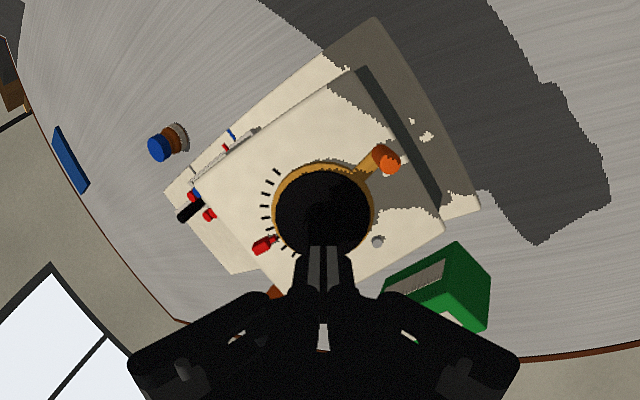

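Run:
```python
from h import *
from plant import monitor,eyes
s=monitor.read_state();p=s['eef_pos'];M=R.from_quat(s['eef_rot']).as_matrix()
c=eyes.calibration("wrist");im,d=eyes.get_image("wrist")
v,u=np.mgrid[:400,:640];a=np.stack([u-c['cx'],v-c['cy']],-1)/c['fx'];t=np.linalg.norm(a,axis=-1)+1e-9
k=np.tan(t)/t; P=np.stack([a[...,0]*k*d,-a[...,1]*k*d,-d],-1);I=np.linalg.inv(c['world_to_cam']);W=P@I[:3,:3].T+I[:3,3]
T=(W-p)@M;D=todial(W.reshape(-1,3)).reshape(W.shape)
print('proj tcp',wproj(c,p),'grasp',wproj(c,p-18.7*M[:,2]))
for r in range(170,310,6):
    print(r,'  '.join(f"{cc}:{T[r,cc].round(0).astype(int).tolist()}/{D[r,cc].round(0).astype(int).tolist()}" for cc in(300,314,323,327,335)))
```

```text
proj tcp [[323.05337754 236.08071172]] grasp [[323.06478417 250.63437039]]
170 300:[33, -16, 35]/[-6, -36, 10]  314:[33, -6, 37]/[-13, -31, 9]  323:[34, 0, 30]/[-19, -28, 15]  327:[34, 3, 30]/[-22, -27, 15]  335:[33, 8, 34]/[-26, -23, 11]
176 300:[30, -15, 29]/[-4, -34, 16]  314:[31, -6, 27]/[-13, -29, 19]  323:[31, 0, 27]/[-17, -26, 18]  327:[31, 3, 27]/[-20, -24, 19]  335:[31, 8, 27]/[-24, -21, 19]
182 300:[27, -15, 27]/[-2, -31, 18]  314:[27, -6, 26]/[-10, -26, 19]  323:[27, 0, 26]/[-15, -22, 19]  327:[27, 3, 27]/[-17, -21, 19]  335:[27, 8, 27]/[-22, -18, 19]
188 300:[23, -15, 27]/[0, -28, 19]  314:[23, -6, 26]/[-8, -22, 19]  323:[23, 0, 27]/[-13, -19, 18]  327:[23, 3, 27]/[-15, -17, 19]  335:[23, 8, 26]/[-20, -14, 19]
194 300:[18, -16, 27]/[3, -24, 18]  314:[19, -6, 26]/[-6, -19, 19]  323:[18, 0, 27]/[-10, -15, 18]  327:[18, 3, 28]/[-13, -14, 18]  335:[18, 8, 27]/[-17, -11, 18]
200 300:[14, -16, 26]/[5, -21, 19]  314:[14, -6, 27]/[-3, -15, 18]  323:[14, 0, 27]/[-8, -12, 18]  327:[14, 3, 27]/[-10, -10, 18]  335:[14, 8, 27]/[-15, -7, 19]
206 300:[9, -16, 28]/[8, -17, 18]  314:[21, 
[... 2217 characters left out ...]
9, 114]  335:[11, 5, -68]/[-11, -7, 113]
290 300:[14, -9, -76]/[-1, -16, 121]  314:[12, -4, -73]/[-4, -12, 119]  323:[7, 0, -67]/[-4, -6, 112]  327:[7, 2, -66]/[-6, -5, 112]  335:[12, 5, -73]/[-11, -7, 119]
296 300:[12, -9, -76]/[1, -15, 122]  314:[12, -3, -77]/[-4, -12, 123]  323:[5, 0, -67]/[-3, -4, 113]  327:[8, 2, -71]/[-6, -5, 117]  335:[12, 5, -77]/[-11, -7, 122]
302 300:[12, -9, -81]/[0, -15, 127]  314:[12, -3, -81]/[-4, -12, 127]  323:[1, 0, -67]/[-1, -1, 112]  327:[8, 2, -75]/[-6, -6, 121]  335:[12, 4, -80]/[-11, -7, 126]
308 300:[12, -8, -84]/[0, -15, 130]  314:[12, -3, -84]/[-4, -12, 129]  323:[-2, 0, -67]/[1, 2, 113]  327:[4, 2, -75]/[-4, -3, 120]  335:[13, 4, -85]/[-11, -8, 130]
```

```bash
cat > tip.py <<'E'
from h import *
from plant import monitor,eyes
s=monitor.read_state();p=s['eef_pos'];M=R.from_quat(s['eef_rot']).as_matrix()
c=eyes.calibration("wrist");im,d=eyes.get_image("wrist");cv2.imwrite("pics/tip.png",im)
v,u=np.mgrid[:400,:640];a=np.stack([u-c['cx'],v-c['cy']],-1)/c['fx'];t=np.linalg.norm(a,axis=-1)+1e-9
k=np.tan(t)/t; P=np.stack([a[...,0]*k*d,-a[...,1]*k*d,-d],-1);I=np.linalg.inv(c['world_to_cam']);W=P@I[:3,:3].T+I[:3,3]
T=(W-p)@M
f=(d>0)&(T[...,0]>3)&(T[...,0]<13)&(abs(T[...,1])<60)&(T[...,2]<-5)&(T[...,2]>-110)
print('tcp dial',todial(p).round(1),'w',s['grip_width'],'F',s['contact_force'].round(1))
for lo in range(-56,57,8):
    g=f&(T[...,1]>=lo)&(T[...,1]<lo+8)
    if g.sum()>5: print(lo,g.sum(),'max z (tip) %.0f'%np.percentile(T[...,2][g],98),'x %.0f'%np.median(T[...,0][g]))
E
python3 -m crank '[{"tx":0,"ty":0,"tz":0,"ax":0,"ay":0,"az":0,"gripper":0.5},{"tx":0,"ty":0,"tz":0,"ax":0,"ay":0,"az":0,"gripper":0.5},{"tx":0,"ty":0,"tz":0,"ax":0,"ay":0,"az":0,"gripper":0.5}]'
python3 tip.py
python3 -m crank '[{"tx":0,"ty":0,"tz":0.01,"ax":0,"ay":0,"az":0,"gripper":0.5},{"tx":0,"ty":0,"tz":0.01,"ax":0,"ay":0,"az":0,"gripper":0.5},{"tx":0,"ty":0,"tz":0,"ax":0,"ay":0,"az":0,"gripper":0.5}]'
python3 tip.py
```

```text
t: 9.7
eef_pos: [535.5, 194.3, 149.2]
eef_rot: [0.221, 0.94, -0.242, 0.092]
contact_force: [0.1, 0.8, 0.5]
grip_width: 42.1
tcp dial [[-0.2 -0.  45.3]] w 42.08237796423184 F [0.1 0.8 0.5]
-56 1155 max z (tip) -80 x 12
-48 1203 max z (tip) -76 x 11
-40 640 max z (tip) -42 x 7
-32 1095 max z (tip) -38 x 12
-24 750 max z (tip) -35 x 11
-16 316 max z (tip) -23 x 10
-8 610 max z (tip) -25 x 10
0 593 max z (tip) -24 x 10
8 287 max z (tip) -102 x 10
16 791 max z (tip) -35 x 11
24 1072 max z (tip) -38 x 11
32 617 max z (tip) -41 x 7
40 1250 max z (tip) -76 x 11
48 1138 max z (tip) -81 x 12
56 230 max z (tip) -94 x 12
t: 10.05
eef_pos: [535.9, 183.3, 129.9]
eef_rot: [0.22, 0.94, -0.243, 0.091]
contact_force: [-0.7, -0.3, 0.5]
grip_width: 42.6
tcp dial [[-0.3 -1.1 23.1]] w 42.60269456783017 F [-0.7 -0.3  0.5]
-56 1171 max z (tip) -80 x 12
-48 1181 max z (tip) -76 x 11
-40 647 max z (tip) -41 x 7
-32 1123 max z (tip) -38 x 12
-24 705 max z (tip) -36 x 11
-16 392 max z (tip) -7 x 10
-8 680 max z (tip) -46 x 10
0 647 max z (tip) -47 x 10
8 380 max z (tip) -8 x 10
16 730 max z (tip) -35 x 11
24 1109 max z (tip) -38 x 11
32 649 max z (tip) -42 x 7
40 1205 max z (tip) -76 x 10
48 1178 max z (tip) -81 x 12
56 235 max z (tip) -94 x 12
```

The fingertips really end about 30 mm short of the reported TCP, so the fingers closed above the knob. I'll allow for that and go deeper.

```bash
python3 -m crank '[{"tx":0,"ty":0.0,"tz":0.009,"ax":0,"ay":0,"az":0,"gripper":0.5},{"tx":0,"ty":0,"tz":0,"ax":0,"ay":0,"az":0,"gripper":0.5},{"tx":0,"ty":0,"tz":0,"ax":0,"ay":0,"az":0,"gripper":0},{"tx":0,"ty":0,"tz":0,"ax":0,"ay":0,"az":0,"gripper":0},{"tx":0,"ty":0,"tz":0,"ax":0,"ay":0,"az":0,"gripper":0}]' 40
python3 -m crank '[{"tx":0,"ty":0.0,"tz":0,"ax":0,"ay":0,"az":0,"gripper":0},{"tx":0,"ty":0,"tz":0,"ax":0,"ay":0,"az":0,"gripper":0},{"tx":0,"ty":0,"tz":0,"ax":0,"ay":0,"az":0,"gripper":0}]' 40
python3 dial.py 3
```

```text
t: 10.6
eef_pos: [537.3, 179.8, 124.5]
eef_rot: [0.22, 0.94, -0.243, 0.092]
contact_force: [-3.4, -1.2, 2.2]
grip_width: 15.0
t: 10.9
eef_pos: [537.4, 179.8, 124.5]
eef_rot: [0.22, 0.94, -0.243, 0.092]
contact_force: [-3.9, -2.1, 5.2]
grip_width: 15.3
10.9 [ 0.38   0.236  0.019  1.495 -0.507  0.877] tcp dial [[ 0.1 -0.1 16.6]] toolx cw 124.0 z [ 0.001 -0.    -1.   ]
marker out 8 358 [256. 264.] [52.8 -4.3  8. ] r 40.0 64.2 cw 4.7
marker out 13 358 [256. 264.] [50.  -6.1 13. ] r 37.9 61.2 cw 7.0
orange 2859 [353. 185.] [-34.6 -24.8  40. ] cw 144.4
```

```bash
cat > mk.py <<'E'
from h import *
from plant import monitor,eyes
c=eyes.calibration("wrist");im,d=eyes.get_image("wrist");cv2.imwrite("pics/mk.png",im)
v,u=np.mgrid[:400,:640];a=np.stack([u-c['cx'],v-c['cy']],-1)/c['fx'];t=np.linalg.norm(a,axis=-1)+1e-9
k=np.tan(t)/t; P=np.stack([a[...,0]*k*d,-a[...,1]*k*d,-d],-1);I=np.linalg.inv(c['world_to_cam']);W=P@I[:3,:3].T+I[:3,3]
D=todial(W.reshape(-1,3)).reshape(W.shape);h=cv2.cvtColor(im,cv2.COLOR_BGR2HSV)
cw=lambda a:np.rad2deg(np.arctan2(-a[1],a[0])).round(1)
red=((h[...,0]<8)|(h[...,0]>172))&(h[...,1]>120)&(h[...,2]>40);r=np.hypot(D[...,0],D[...,1])
m=red&(r<85)&(r>35)&(abs(D[...,2]-8)<12)&(D[...,0]>0);q=D[m];print('marker',m.sum(),q.min(0).round(1),q.max(0).round(1),'cw',cw(q.mean(0)));top=m&(D[...,2]>10.5);q=D[top]
if len(q)>5: print('top',len(q),q.mean(0).round(1),cw(q.mean(0)),cv2.minAreaRect(q[:,:2].astype(np.float32)))
wh=(h[...,2]>95)&(h[...,1]<80)
for o,rm in((19,33),(72,22)):
    m=wh&(abs(D[...,2]-o)<3)&(r<rm);q=D[m]
    if len(q)>4: print('line',o,len(q),q.mean(0).round(1),cw(q.mean(0)))
m=(abs(D[...,2]-19)<2.5)&(r<45)&(h[...,2]<70);print('disc',cv2.minEnclosingCircle(D[m][:,:2].astype(np.float32)))
org=(h[...,0]>=4)&(h[...,0]<16)&(h[...,1]>150)&(h[...,2]>60)&(r<75)&(r>48)&(D[...,2]>36)&(D[...,2]<45);q=D[org]
if len(q)>4: print('post top',len(q),q.mean(0).round(1),cw(q.mean(0)))
f=(abs(D[...,2])<4)&(r>60)&(r<72);A=D[f];print('face z',np.median(A[:,2]))
E
python3 mk.py
python3 - <<'E'
from h import *
im,d,c=load("top");h=cv2.cvtColor(im,cv2.COLOR_BGR2HSV);D=todial(cloud(c,d).reshape(-1,3)).reshape(400,640,3)
red=((h[...,0]<8)|(h[...,0]>172))&(h[...,1]>120)&(h[...,2]>40);r=np.hypot(D[...,0],D[...,1])
q=D[red&(r<85)&(r>35)&(abs(D[...,2]-8)<12)];print(len(q),q.mean(0),q.min(0),q.max(0))
E
```

```text
marker 367 [42.  -8.8 -1.6] [69.6  4.9 14.3] cw 5.4
top 192 [54.1 -4.5 12.4] 4.8 ((54.29289245605469, -4.2523369789123535), (7.721996307373047, 14.413989067077637), 85.68775177001953)
line 72 164 [ 8.5 11.4 72.3] -53.2
disc ((-0.3397664725780487, -0.6459980607032776), 33.87065124511719)
post top 528 [-58.1 -15.2  39.4] 165.4
face z -0.3532353793295257
52 [57.05669369 -3.00910423 10.1976213 ] [35.4158836  -6.93167288 -0.7574836 ] [62.79607715  1.97175927 16.5717118 ]
```

```bash
python3 -m crank '[{"tx":0,"ty":0,"tz":0,"ax":0,"ay":0,"az":6,"gripper":0},{"tx":0,"ty":0,"tz":0,"ax":0,"ay":0,"az":6,"gripper":0},{"tx":0,"ty":0,"tz":0,"ax":0,"ay":0,"az":6,"gripper":0},{"tx":0,"ty":0,"tz":0,"ax":0,"ay":0,"az":6,"gripper":0},{"tx":0,"ty":0,"tz":0,"ax":0,"ay":0,"az":6,"gripper":0}]'
python3 -m crank '[{"tx":0,"ty":0,"tz":0,"ax":0,"ay":0,"az":6,"gripper":0},{"tx":0,"ty":0,"tz":0,"ax":0,"ay":0,"az":6,"gripper":0},{"tx":0,"ty":0,"tz":0,"ax":0,"ay":0,"az":6,"gripper":0},{"tx":0,"ty":0,"tz":0,"ax":0,"ay":0,"az":6,"gripper":0},{"tx":0,"ty":0,"tz":0,"ax":0,"ay":0,"az":6,"gripper":0}]'
python3 -m crank '[{"tx":0,"ty":0,"tz":0,"ax":0,"ay":0,"az":0,"gripper":0},{"tx":0,"ty":0,"tz":0,"ax":0,"ay":0,"az":0,"gripper":0}]'
python3 dial.py 4; python3 mk.py
```

```text
t: 11.5
eef_pos: [537.3, 179.7, 124.5]
eef_rot: [0.458, 0.85, -0.21, 0.152]
contact_force: [-4.4, -2.4, 5.2]
grip_width: 15.0
t: 12.0
eef_pos: [537.2, 179.7, 124.6]
eef_rot: [0.662, 0.703, -0.164, 0.201]
contact_force: [-6.0, -2.7, 6.9]
grip_width: 15.6
t: 12.2
eef_pos: [537.1, 179.7, 124.6]
eef_rot: [0.661, 0.704, -0.164, 0.201]
contact_force: [-4.3, -2.6, 7.0]
grip_width: 15.2
12.2 [ 0.38   0.236  0.019  1.496 -0.507  1.925] tcp dial [[ 0.3 -0.3 16.7]] toolx cw -176.0 z [ 0.001 -0.001 -1.   ]
orange 2695 [310. 177.] [-43.5  -3.5  40. ] cw 175.4
orange 1073 [441. 278.] [23.8 69.8 40. ] cw -71.2
orange 64 [225. 276.] [ 12.  -59.4  40. ] cw 78.6Traceback (most recent call last):
  File "mk.py", line 9, in <module>
    m=red&(r<85)&(r>35)&(abs(D[...,2]-8)<12)&(D[...,0]>0);q=D[m];print('marker',m.sum(),q.min(0).round(1),q.max(0).round(1),'cw',cw(q.mean(0)));top=m&(D[...,2]>10.5);q=D[top]
                                                                                        ~~~~~^^^
    return umr_minimum(a, axis, None, out, keepdims, initial, where)
ValueError: zero-size array to reduction operation minimum which has no identity
```

```bash
python3 -m crank '[{"tx":0,"ty":0,"tz":0,"ax":0,"ay":0,"az":0,"gripper":0.5},{"tx":0,"ty":0,"tz":0,"ax":0,"ay":0,"az":0,"gripper":0.5},{"tx":0,"ty":0,"tz":-0.03,"ax":0,"ay":0,"az":0,"gripper":0.5},{"tx":0,"ty":0,"tz":-0.05,"ax":0,"ay":0,"az":0,"gripper":0.5},{"tx":0,"ty":0,"tz":-0.05,"ax":0,"ay":0,"az":0,"gripper":0.5}]'
python3 -m crank '[{"tx":-0.03,"ty":0,"tz":-0.03,"ax":0,"ay":0,"az":0,"gripper":1},{"tx":-0.03,"ty":0,"tz":0,"ax":0,"ay":0,"az":0,"gripper":1},{"tx":0,"ty":0,"tz":0,"ax":0,"ay":0,"az":0,"gripper":1},{"tx":0,"ty":0,"tz":0,"ax":0,"ay":0,"az":0,"gripper":1}]'
python3 mk.py;  python3 dial.py 5;python3 - <<'E'
import cv2
a=cv2.imread('pics/d5.png');cv2.imwrite('pics/d5c.png',cv2.resize(a[100:300,220:420],None,fx=3,fy=3,interpolation=cv2.INTER_CUBIC))
E
```

```text
t: 12.8
eef_pos: [528.3, 244.9, 237.3]
eef_rot: [0.661, 0.704, -0.164, 0.2]
contact_force: [1.0, -0.0, 1.5]
grip_width: 43.0
t: 13.2
eef_pos: [529.8, 207.5, 292.3]
eef_rot: [0.662, 0.704, -0.164, 0.201]
contact_force: [1.3, 0.7, -0.1]
grip_width: 85.6
marker 117 [ 42.5 -29.8  -3.9] [75.3  0.2 13.9] cw 5.0
top 84 [54.7 -3.6 12.4] 3.7 ((54.87868881225586, -3.6656363010406494), (6.712597846984863, 13.838574409484863), 85.93632507324219)
line 19 11 [31.1 -2.8 19.2] 5.2
line 72 131 [ 9.6 -0.9 72.3] 5.0
disc ((-0.4342689514160156, -0.44118404388427734), 33.68279266357422)
post top 143 [-58.1 -14.   39.4] 166.5
face z -0.36621237374016447
13.25 [ 0.426  0.289  0.383  1.833 -0.499  1.977] tcp dial [[ 58.8  -4.2 175.6]] toolx cw -176.0 z [ 0.    -0.001 -1.   ]
marker out 8 107 [323. 166.] [53.4 -4.   8. ] r 41.4 62.3 cw 4.3
marker out 13 107 [323. 166.] [52.2 -3.9 13. ] r 40.4 61.0 cw 4.3
white out 19 107 [323. 134.] [16.1 -1.4 19. ] cw mean 5.1 cw line 3.9
white out 72 107 [323. 134.] [ 9.4 -0.9 72. ] cw mean 5.4 cw line 3.9
white out 19 9 [323. 148.] [31.5 -2.5 19. ] cw mean 4.6 cw line 4.4
white out 72 9 [323. 148.] [22.3 -1.8 72. ] cw mean 4.6 cw line 4.4
```

Run:
```python
from h import *
a=[-58.2,-14.5]
plan([(dialw([*a,60]),dtool(166),4),(dialw([*a,-16]),dtool(166),3)])
```

```text
{"tx": 0.029, "ty": -0.0045, "tz": 0.0288, "ax": -0.03, "ay": 0.01, "az": -4.49}
{"tx": 0.0292, "ty": -0.0022, "tz": 0.0288, "ax": -0.03, "ay": 0.01, "az": -4.49}
{"tx": 0.0293, "ty": 0.0001, "tz": 0.0288, "ax": -0.03, "ay": 0.01, "az": -4.49}
{"tx": 0.0292, "ty": 0.0023, "tz": 0.0288, "ax": -0.03, "ay": 0.01, "az": -4.49}
--
{"tz": 0.0253}
{"tz": 0.0253}
{"tz": 0.0253}
--
```

```bash
python3 -m crank '[{"tx":0.029,"ty":-0.0045,"tz":0.0288,"ax":0,"ay":0,"az":-4.5,"gripper":0.5},{"tx":0.0292,"ty":-0.0022,"tz":0.0288,"ax":0,"ay":0,"az":-4.5,"gripper":0.5},{"tx":0.0293,"ty":0,"tz":0.0288,"ax":0,"ay":0,"az":-4.5,"gripper":0.5},{"tx":0.0292,"ty":0.0023,"tz":0.0288,"ax":0,"ay":0,"az":-4.5,"gripper":0.5},{"tx":0,"ty":0,"tz":0,"ax":0,"ay":0,"az":0,"gripper":0.5}]'
python3 - <<'E'
from h import *
from plant import monitor
print(monitor.read_state()['q'].round(3))
a=[-58.2,-14.5]
plan([(dialw([*a,-16]),dtool(166),3)])
E
python3 tip.py; python3 mk.py
```

```text
t: 13.8
eef_pos: [509.8, 248.8, 127.3]
eef_rot: [0.54, 0.8, -0.198, 0.17]
contact_force: [0.1, 0.0, 0.1]
grip_width: 42.4
[ 0.5    0.334  0.136  1.587 -0.485  1.741]
{"tx": -0.0011, "ty": 0.0012, "tz": 0.0237, "ax": -0.18, "ay": 0.03, "az": 0.15}
{"tx": -0.0011, "ty": 0.0012, "tz": 0.0237, "ax": -0.18, "ay": 0.03, "az": 0.15}
{"tx": -0.0012, "ty": 0.0011, "tz": 0.0237, "ax": -0.18, "ay": 0.03, "az": 0.15}
--
tcp dial [[-60.9 -18.3  55.1]] w 42.4112965010542 F [0.1 0.  0.1]
-56 1195 max z (tip) -80 x 12
-48 1171 max z (tip) -76 x 11
-40 665 max z (tip) -42 x 7
-32 1107 max z (tip) -38 x 12
-24 698 max z (tip) -36 x 11
-16 308 max z (tip) -102 x 10
-8 367 max z (tip) -103 x 11
0 357 max z (tip) -103 x 11
8 293 max z (tip) -102 x 10
16 730 max z (tip) -35 x 11
24 1103 max z (tip) -38 x 11
32 643 max z (tip) -41 x 7
40 1215 max z (tip) -76 x 10
48 1163 max z (tip) -80 x 12
56 232 max z (tip) -93 x 12
marker 84 [42.7 -8.5 -0.3] [61.6 -3.4 13.5] cw 6.7
top 49 [54.6 -5.9 12.3] 6.2 ((54.67755126953125, -6.287713527679443), (14.112680435180664, 4.4341535568237305), 6.551475524902344)
line 19 6 [19.8 13.5 18.5] -34.4
line 72 165 [ 8.9 -1.1 72.2] 6.9
disc ((-0.5012707710266113, -0.21406351029872894), 34.257843017578125)
post top 298 [-59.4 -14.7  39.3] 166.1
face z -0.35594079837871534
```

View pics/mk.png

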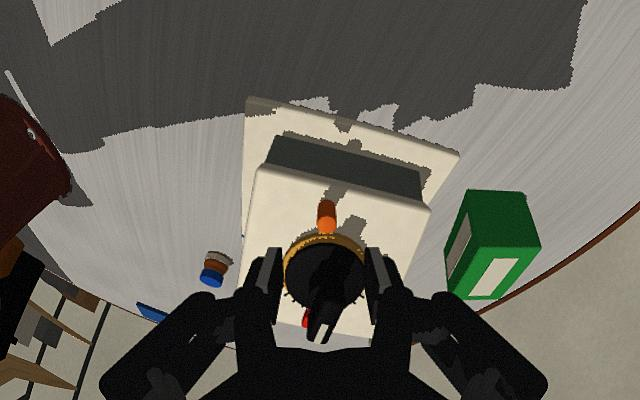

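```bash
python3 -m crank '[{"tx":-0.001,"ty":0.0012,"tz":0.0237,"ax":-0.18,"ay":0,"az":0.1,"gripper":0.5},{"tx":-0.001,"ty":0.0012,"tz":0.0237,"ax":-0.18,"ay":0,"az":0.1,"gripper":0.5},{"tx":-0.001,"ty":0.0011,"tz":0.0237,"ax":-0.18,"ay":0,"az":0.1,"gripper":0.5},{"tx":0,"ty":0,"tz":0,"ax":0,"ay":0,"az":0,"gripper":0.5}]'
python3 -m crank '[{"tx":0,"ty":0,"tz":0,"ax":0,"ay":0,"az":0,"gripper":0},{"tx":0,"ty":0,"tz":0,"ax":0,"ay":0,"az":0,"gripper":0},{"tx":0,"ty":0,"tz":0,"ax":0,"ay":0,"az":0,"gripper":0},{"tx":0,"ty":0,"tz":0,"ax":0,"ay":0,"az":0,"gripper":0},{"tx":0,"ty":0,"tz":0,"ax":0,"ay":0,"az":0,"gripper":0}]' 40
python3 - <<'E'
from h import *
from plant import monitor
s=monitor.read_state();p=todial(s['eef_pos'])[0];M=R.from_quat(s['eef_rot']).as_matrix();x=M[:,0]@Dw
print(s['q'].round(3),p.round(1),'r',np.hypot(*p[:2]),'cw',np.rad2deg(np.arctan2(-p[1],p[0])),'toolx',np.rad2deg(np.arctan2(-x[1],x[0])),s['contact_force'],s['grip_width'])
E
```

```text
t: 14.3
eef_pos: [523.2, 211.1, 74.1]
eef_rot: [0.545, 0.797, -0.19, 0.176]
contact_force: [-0.2, 0.3, -0.3]
grip_width: 42.5
t: 14.8
eef_pos: [524.0, 213.5, 76.3]
eef_rot: [0.544, 0.798, -0.188, 0.177]
contact_force: [-1.9, -0.1, 6.5]
grip_width: 12.3
[ 0.44   0.283 -0.015  1.433 -0.499  1.677] [-54.4  -8.9  -7.5] r 55.11292857397473 cw 170.74879771353486 toolx 166.3434377298275 [-1.86982151 -0.05052926  6.53927525] 12.344914677285605
```

```bash
sed -i 's/^m=red/m=red|False\nm=red/; s/^m=red&.*$/pass/' mk.py; python3 mk.py 2>&1 | tail -5
python3 - <<'E'
from h import *
from plant import monitor,eyes
s=monitor.read_state();p=s['eef_pos'];M=R.from_quat(s['eef_rot']).as_matrix()
c=eyes.calibration("wrist");im,d=eyes.get_image("wrist");cv2.imwrite("pics/g.png",im)
v,u=np.mgrid[:400,:640];a=np.stack([u-c['cx'],v-c['cy']],-1)/c['fx'];t=np.linalg.norm(a,axis=-1)+1e-9
k=np.tan(t)/t; P=np.stack([a[...,0]*k*d,-a[...,1]*k*d,-d],-1);I=np.linalg.inv(c['world_to_cam']);W=P@I[:3,:3].T+I[:3,3]
D=todial(W.reshape(-1,3)).reshape(W.shape);T=(W-p)@M;h=cv2.cvtColor(im,cv2.COLOR_BGR2HSV)
m=(h[...,0]>=2)&(h[...,0]<16)&(h[...,1]>170)&(h[...,2]>60)&(np.hypot(D[...,0],D[...,1])<80)&(D[...,2]<45)&(D[...,2]>12)
q=D[m];print(m.sum(),q.mean(0).round(1),np.percentile(q,[2,98],axis=0).round(1).tolist(),'tool',np.percentile(T[m],[2,50,98],axis=0).round(1).tolist())
E
```

```text
m=red&(r<85)&(r>35)&(abs(D[...,2]-8)<12)&(D[...,0]>0);q=D[m];print('marker',m.sum(),q.min(0).round(1),q.max(0).round(1),'cw',cw(q.mean(0)));top=m&(D[...,2]>10.5);q=D[top]
                                                                                        ~~~~~^^^
    return umr_minimum(a, axis, None, out, keepdims, initial, where)
ValueError: zero-size array to reduction operation minimum which has no identity
1090 [-62.5 -11.4  32.4] [[-66.3, -17.1, 13.3], [-54.2, -5.4, 40.5]] tool [[0.2, -5.9, -48.0], [9.7, -0.0, -44.5], [12.3, 5.7, -20.8]]
```

View pics/g.png

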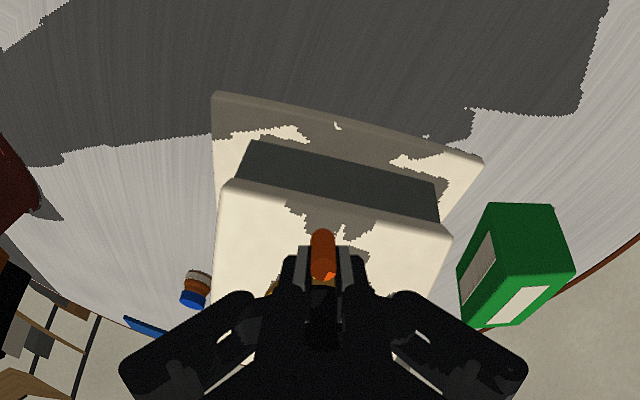

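```bash
cat > rs.py <<'E'
from h import *
from plant import monitor
s=monitor.read_state();p=todial(s['eef_pos'])[0];M=R.from_quat(s['eef_rot']).as_matrix();x=M[:,0]@Dw
q=p[:2]+5*x[:2]
print(s['q'].round(3),p.round(1),'post r %.1f cw %.1f'%(np.hypot(*q),np.rad2deg(np.arctan2(-q[1],q[0]))%360),'toolx %.1f'%(np.rad2deg(np.arctan2(-x[1],x[0]))%360),'F tool',(s['contact_force']@M).round(1),s['grip_width'])
E
python3 -m crank '[{"tx":-0.0009,"ty":0.0067,"tz":0,"ax":0,"ay":0,"az":7,"gripper":0},{"tx":-0.0009,"ty":0.0067,"tz":0,"ax":0,"ay":0,"az":7,"gripper":0},{"tx":-0.0009,"ty":0.0067,"tz":0,"ax":0,"ay":0,"az":7,"gripper":0},{"tx":-0.0009,"ty":0.0067,"tz":0,"ax":0,"ay":0,"az":7,"gripper":0}]'
python3 rs.py
python3 -m crank '[{"tx":-0.0009,"ty":0.0067,"tz":0,"ax":0,"ay":0,"az":7,"gripper":0},{"tx":-0.0009,"ty":0.0067,"tz":0,"ax":0,"ay":0,"az":7,"gripper":0},{"tx":-0.0009,"ty":0.0067,"tz":0,"ax":0,"ay":0,"az":7,"gripper":0},{"tx":0,"ty":0,"tz":0,"ax":0,"ay":0,"az":0,"gripper":0}]'
python3 rs.py
```

```text
t: 15.3
eef_pos: [550.4, 215.2, 77.3]
eef_rot: [0.723, 0.641, -0.14, 0.217]
contact_force: [-5.1, -3.0, 7.7]
grip_width: 12.3
[ 0.425  0.347  0.064  1.441 -0.502  2.154] [-52.3  17.5  -7.6] post r 60.1 cw 198.2 toolx 194.6 F tool [-7.  -3.7 -5.6] 12.348347152886278
t: 15.7
eef_pos: [569.5, 208.7, 82.5]
eef_rot: [0.827, 0.499, -0.098, 0.239]
contact_force: [-1.8, -3.1, 5.7]
grip_width: 12.1
[ 0.403  0.375  0.107  1.445 -0.505  2.497] [-42.   35.6  -7.5] post r 60.1 cw 219.9 toolx 215.6 F tool [-5.6  1.3 -3.6] 12.088647896863202
```

Works well; 14° remain. Now small steps to the stop.

```bash
python3 -m crank '[{"tx":-0.0009,"ty":0.0067,"tz":0,"ax":0,"ay":0,"az":7,"gripper":0},{"tx":-0.0005,"ty":0.0038,"tz":0,"ax":0,"ay":0,"az":4,"gripper":0},{"tx":-0.0003,"ty":0.0019,"tz":0,"ax":0,"ay":0,"az":2,"gripper":0},{"tx":0,"ty":0,"tz":0,"ax":0,"ay":0,"az":0,"gripper":0}]'
python3 rs.py
python3 -m crank '[{"tx":-0.0003,"ty":0.0019,"tz":0,"ax":0,"ay":0,"az":2,"gripper":0},{"tx":0,"ty":0,"tz":0,"ax":0,"ay":0,"az":0,"gripper":0}]'
python3 rs.py
```

```text
t: 16.1
eef_pos: [578.4, 202.7, 86.6]
eef_rot: [0.878, 0.404, -0.071, 0.248]
contact_force: [-3.1, 1.5, 7.0]
grip_width: 12.0
[ 0.389  0.381  0.123  1.446 -0.506  2.703] [-33.7  43.6  -7.6] post r 60.1 cw 232.0 toolx 228.4 F tool [-3.3 -0.5 -7.1] 11.96939242103021
t: 16.3
eef_pos: [579.6, 201.6, 87.3]
eef_rot: [0.885, 0.389, -0.066, 0.249]
contact_force: [-3.6, 2.5, 6.3]
grip_width: 12.2
[ 0.387  0.381  0.125  1.446 -0.506  2.735] [-32.3  44.6  -7.5] post r 60.1 cw 233.8 toolx 230.3 F tool [-2.8 -1.5 -7. ] 12.219497595782489
```

```bash
python3 -m crank '[{"tx":0,"ty":0.0015,"tz":0,"ax":0,"ay":0,"az":1,"gripper":0},{"tx":0,"ty":0,"tz":0,"ax":0,"ay":0,"az":0,"gripper":0}]'
python3 rs.py
python3 -m crank '[{"tx":-0.0002,"ty":0.0015,"tz":0,"ax":0,"ay":0,"az":1,"gripper":0},{"tx":0,"ty":0,"tz":0,"ax":0,"ay":0,"az":0,"gripper":0}]'
python3 rs.py
```

```text
t: 16.5
eef_pos: [579.6, 201.5, 87.3]
eef_rot: [0.888, 0.382, -0.065, 0.249]
contact_force: [-7.5, 6.7, 6.1]
grip_width: 12.3
[ 0.386  0.382  0.126  1.447 -0.504  2.749] [-32.3  44.6  -7.6] post r 60.1 cw 233.9 toolx 231.2 F tool [-2.7 -6.8 -9.2] 12.28762218818788
t: 16.7
eef_pos: [579.6, 201.5, 87.2]
eef_rot: [0.891, 0.375, -0.063, 0.248]
contact_force: [-11.7, 12.2, 5.5]
grip_width: 12.3
[ 0.385  0.382  0.126  1.448 -0.502  2.764] [-32.3  44.6  -7.7] post r 60.1 cw 234.0 toolx 232.1 F tool [ -2.2 -13.3 -11.6] 12.31903823406017
```

```bash
python3 -m crank '[{"tx":0,"ty":0,"tz":0,"ax":0,"ay":0,"az":0,"gripper":0.4},{"tx":0,"ty":0,"tz":0,"ax":0,"ay":0,"az":0,"gripper":0.4},{"tx":0,"ty":0,"tz":-0.03,"ax":0,"ay":0,"az":0,"gripper":0.4},{"tx":0,"ty":0,"tz":-0.05,"ax":0,"ay":0,"az":0,"gripper":0.4},{"tx":0,"ty":0,"tz":-0.05,"ax":0,"ay":0,"az":0,"gripper":0.4}]'
python3 -m crank '[{"tx":-0.02,"ty":0,"tz":-0.05,"ax":0,"ay":0,"az":-8,"gripper":0.4},{"tx":-0.03,"ty":0,"tz":-0.04,"ax":0,"ay":0,"az":-8,"gripper":0.4},{"tx":-0.03,"ty":0,"tz":0,"ax":0,"ay":0,"az":-8,"gripper":0.4},{"tx":0,"ty":0,"tz":0,"ax":0,"ay":0,"az":0,"gripper":0.4},{"tx":0,"ty":0,"tz":0,"ax":0,"ay":0,"az":0,"gripper":0.4}]'
python3 mk.py; python3 dial.py 9; python3 chk.py 9
```

```text
t: 17.2
eef_pos: [571.0, 263.0, 200.8]
eef_rot: [0.891, 0.373, -0.063, 0.251]
contact_force: [1.0, 0.1, -0.3]
grip_width: 34.3
t: 17.7
eef_pos: [518.8, 249.3, 302.9]
eef_rot: [0.795, 0.549, -0.113, 0.232]
contact_force: [0.0, 0.2, 0.4]
grip_width: 34.1
marker 94 [42.5 -7.6 -0.3] [61.2  0.3 13.9] cw 3.7
top 63 [54.4 -3.9 12.5] 4.1 ((54.41883850097656, -3.836865186691284), (7.275717258453369, 13.603336334228516), 88.20240783691406)
line 72 100 [ 9.3 -1.2 72.3] 7.6
disc ((-0.3772345781326294, -0.4291393458843231), 33.56692886352539)
post top 115 [-35.4  47.9  39.4] -126.5
face z -0.3590145394765918
17.75 [ 0.495  0.355  0.482  1.889 -0.489  2.474] tcp dial [[ 27.1  -9.3 206. ]] toolx cw -151.6 z [-0.001  0.009 -1.   ]
marker out 8 90 [336. 181.] [52.7 -3.6  8. ] r 41.8 62.6 cw 3.9
marker out 13 90 [336. 181.] [51.4 -3.2 13. ] r 40.6 61.1 cw 3.6
marker out 13 18 [330. 201.] [ 71.2 -22.2  13. ] r 72.1 76.8 cw 17.3
white out 19 102 [321. 160.] [19.2 -6.5 19. ] cw mean 18.8 cw line 5.6
white out 72 102 [321. 160.] [ 9.4 -1.2 72. ] cw mean 7.3 cw line 5.6
17.8 [ 0.495  0.356  0.482  1.889 -0.489  2.474] [[ -9.28599392 214.55690287 301.35523549]]
t red 7 [300.6 232.7] [-10.8  -5.9  25. ] [-13.5  -7.1] [-7.5 -4.5]
t red 9 [304.6 270.8] [-86.3  -5.3  25. ] [-90.7  -6.5] [-82.7  -3.9]
t blue 62 [298.6 217.4] [21.3 -5.  12.5] [-6.3 -7.3] [49.2 -2.8]
t blue 12 [305.2 276.6] [-98.4  -5.1  12.5] [-103.3   -6.9] [-93.   -2.9]
```

Run:
```python
from h import *
plan([(dialw([58.8,-4.2,175.6]),dtool(184),4)])
```

```text
{"tx": -0.0065, "ty": 0.0049, "tz": 0.0074, "ax": 0.1, "ay": -0.04, "az": -6.08}
{"tx": -0.007, "ty": 0.0042, "tz": 0.0074, "ax": 0.1, "ay": -0.04, "az": -6.08}
{"tx": -0.0074, "ty": 0.0035, "tz": 0.0074, "ax": 0.1, "ay": -0.04, "az": -6.08}
{"tx": -0.0077, "ty": 0.0027, "tz": 0.0074, "ax": 0.1, "ay": -0.04, "az": -6.08}
--
```

```bash
python3 -m crank '[{"tx":-0.0065,"ty":0.0049,"tz":0.0074,"ax":0.1,"ay":0,"az":-6.1,"gripper":1},{"tx":-0.007,"ty":0.0042,"tz":0.0074,"ax":0.1,"ay":0,"az":-6.1,"gripper":1},{"tx":-0.0074,"ty":0.0035,"tz":0.0074,"ax":0.1,"ay":0,"az":-6.1,"gripper":1},{"tx":-0.0077,"ty":0.0027,"tz":0.0074,"ax":0.1,"ay":0,"az":-6.1,"gripper":1},{"tx":0,"ty":0,"tz":0,"ax":0,"ay":0,"az":0,"gripper":1}]'
python3 -m crank '[{"tx":0,"ty":0,"tz":0,"ax":0,"ay":0,"az":0,"gripper":1},{"tx":0,"ty":0,"tz":0,"ax":0,"ay":0,"az":0,"gripper":1}]'
python3 mk.py; python3 dial.py 10
```

```text
t: 18.4
eef_pos: [529.7, 206.7, 291.7]
eef_rot: [0.661, 0.705, -0.163, 0.199]
contact_force: [-0.5, -0.4, -0.3]
grip_width: 85.3
t: 18.6
eef_pos: [529.4, 208.1, 292.5]
eef_rot: [0.661, 0.705, -0.162, 0.2]
contact_force: [0.4, 0.2, -0.2]
grip_width: 85.2
marker 109 [ 42.3 -33.5  -3.5] [74.9  0.2 14.2] cw 4.4
top 83 [54.3 -3.6 12.5] 3.8 ((54.465938568115234, -3.669323682785034), (6.727745532989502, 12.705167770385742), 85.96162414550781)
line 19 12 [31.  -2.7 19.4] 5.0
line 72 126 [ 9.4 -1.  72.3] 6.1
disc ((-0.03522882238030434, -0.32437843084335327), 33.88670349121094)
post top 139 [-35.2  47.4  39.4] -126.6
face z -0.34482310199572835
18.65 [ 0.426  0.283  0.38   1.83  -0.497  1.974] tcp dial [[ 58.9  -4.2 176.8]] toolx cw -176.0 z [-0.003  0.002 -1.   ]
marker out 8 105 [323. 166.] [53.4 -3.5  8. ] r 42.2 62.0 cw 3.7
marker out 13 105 [323. 166.] [52.2 -3.4 13. ] r 41.3 60.8 cw 3.7
white out 19 126 [322. 134.] [16.  -1.4 19. ] cw mean 5.1 cw line 4.1
white out 72 126 [322. 134.] [ 9.5 -1.  72. ] cw mean 6.0 cw line 4.1
white out 19 11 [322. 148.] [31.1 -2.9 19. ] cw mean 5.3 cw line -30.6
white out 72 11 [322. 148.] [22.1 -2.2 72. ] cw mean 5.7 cw line -30.6
```

```bash
python3 -c "
from plant import arm
print(arm.sign_off())"
```

```text
the job is handed in; nothing more can be done
None
```

The tube reader is set and handed in at about 18.7 s, in the order asked: rack, then knob, then lock lever. The arm was clear of everything at hand-in.

**Last checks:**

| Item | Result |
|---|---|
| Rack | Pointer at reader y of about -5.3 to -5.9 mm, blue mark at -5.0 mm. It sits about 0.5–0.8 mm short; a 0.6 mm correction didn't register, and I left it. |
| Knob | White line at about 4.1° clockwise of up-slope, marker at about 3.7°. The same view before the lever swing gave 3.9° and about 4°. |
| Lock ring | Pushed until it stopped moving at 234.0°, with about 13 N against it. After release the camera read about 233.5°. |

**What disagreed:**
- **Finger length:** the fingertips ended about 30 mm short of the reported tool tip. The first knob grip closed on air above the knob, and I allowed for this afterwards. It also means the rack post was held near its top.
- **Ring grip:** closing on the lever's post nudged the ring about 4° clockwise before the swing, which is the tightening direction.
- **Knob angle from oblique views:** these scattered by 1–3°, so I relied on the square-on view.
- **Marker position:** the wrist camera placed the red marker tab about 6 mm too close to the dial axis. Its angle agreed between views, and I never touched it.
- **Bystanders:** no contact was seen, but I did not re-measure their positions at the end.

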